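Load the hook-on beaker and hang it between its neighbours

ROBOT

A 7-joint arm with a two-finger parallel gripper is mounted at the origin on the work surface. World frame = base frame: x ahead of the robot, y to its left, z up, the work surface at z = 0. Lengths are in m, angles in rad, forces in N, time in s.
With the tool pointing down it reaches from about 0.4 to 0.85 m from the base axis. Payload 4.5 kg.
Tool frame: the origin (TCP) lies at the very end of the fingers, on their centre line; the grasp point (between the pads) lies robot.grip_point_offset behind it (robot.grip_point_offset is the distance from the TCP to the grasp point, in m); z points along the fingers, y is the line along which they close (so a half turn about z gives the same grasp; the last joint's range is limited). The gripper opens to 85 mm and grips with 20 to 120 N. Pads are 22 mm wide; open, the fingers measure 114 mm over their backs; the gripper's body (76 mm by 85 mm) begins 54 mm behind the grasp point. The pads swing forward as they close: fully open they stand 13 mm farther back than shut.
Start: joints at [1.171, 0.689, -0.195, 1.565, 0.157, 0.902, -0.215], TCP at [0.263, -0.567, 0.231] pointing down, gripper open.
Joint ranges: [-3.01, 3.01], [-0.46, 2.08], [-1.47, 1.51], [0.13, 2.56], [-1, 4.14], [0.04, 2.09], [-2.66, 2.66]. Speed limits (rad/s): [2.57, 2.57, 3.14, 3.14, 3.14, 3.14, 3.14].

INTERFACE

Orientations are given as a unit quaternion [x, y, z, w].
In Python, from rig import robot gives the robot as it stands.
- The arm moves only by the shell command python3 -m inch 'ROWS'. ROWS is JSON, a list of rows, each an object with "dr": the turn, a rotation vector about the tool's x, y, z in degrees, a list of three; "xyz": the shift along the tool's x, y, z in cm, a list of three; "gripper": the closure, from 0 (fully open) to 1 (shut). In form: [{"dr": [wx, wy, wz], "xyz": [tx, ty, tz], "gripper": gripper}, ...]. A call has 1 to 5 rows; each row is the pose to reach, as a shift and turn from the pose commanded when the call began, along the tool's axes at that moment; what a row does not reach only later rows make up. A row lasts 1/10 s, in which the tool goes at most 50 mm and 8.59 degrees, less where a joint would pass 70% of its speed; a pose out of reach is approached as far as the arm can. A call with a gripper value outside its range is refused whole. The fingers move at their own pace and stop on an object; the grip force is fixed at half the most. Time passes only in rows, so rows that repeat a pose let the fingers close. It gives the time, the measured TCP pose, the force, the opening and the grip force at its end, in the units of the state.
- robot.get_state(): the state, without advancing time (a new reading comes with each control period).
- robot.read_camera(name): name is "side" or "top" or "wrist"; returns a dict with "color" (480x640x3 uint8, blue, green, red), "vfov" (degrees; the focal length in pixels is half the picture's height over the tangent of half this angle, whatever the lens; pixels are square), "cx", "cy" (the principal point, pixels), "xyz" and "attitude" of the camera in the world; the wrist camera has in their place "mount" (4x4, takes a point from camera to tool coordinates, whose origin is the TCP and whose axes are the flange's). Camera axes: x right, y down, z forward; pixel columns grow to the right and rows downward; lengths in m; the calibration is good to about 2 mm. A picture is of the moment at which its call begins: read the wrist's pose just before it. There is no depth.
- robot.job_done(): hands the job in; it is judged then, once.
The state is a dict: "clock": time; "qpos": joint angles; "joint_vel": joint speeds; "effort": joint torques, N m; "tcp_pos": TCP position; "tcp_rot": TCP orientation; "ft_force": force on the tool from outside, world axes, zero at the start; "ft_torque": the same for the moment, N m; "finger_gap": finger opening in m; "grip_force": force on a finger pad.
Only numpy, scipy, OpenCV 4.12 (cv2) and the standard library are available. Lean on these libraries where they do the work, as an engineer would, in place of code of your own. Each camera call takes 0.05 s, during which the arm holds its last target. There are 200 camera calls.

TASK

Stand the closed aluminium tablet tube in the steel hook-on beaker while the beaker is standing on the counter, and let go of the tube. Then, with the tube in it, hang the beaker by its hook on the upper bar under the oak shelf, in the narrow gap between the two containers already hanging there, without dislodging them or pushing them along the bar, and let go.

Things in the scene. Friction and masses are not known exactly. Their poses are not given: they have to be found in the camera images.
- tube_mid (a point): Closed tablet tube standing upright on the counter: plain aluminium cylinder with white twist cap, diameter 27 mm, 90 mm high, about 45 g. Point: its centre, 45 mm above its underside; z up its axis. It stands on one side of the counter, the beaker on the other; either may be left or right.
- beaker_mid (a point): Steel hook-on beaker standing on the counter (only container with handle and hook; about 120 g): round cup, outer dia 42 mm, inner dia 36 mm, rim 50 mm and inner floor 4 mm above its underside. Point: on the cup's axis, 25 mm above the underside. Beaker axes: x from handle to hook, y across, z up.
- beaker_grip (a point): Middle of the upright grip bar of the beaker's D-shaped handle, 55 mm to the -x side of the cup's axis, 28 mm above the underside. Handle 10 mm thick in y; grip bar 14 mm in x, 44 mm high (6 to 50 mm above the underside), joined to the cup by level arms of the same thickness at top and bottom.
- beaker_hook (a point): Middle of the underside of the top of the beaker's hook, 32 mm to the +x side of the cup's axis, 75 mm above the cup's underside. Flat strap 16 mm wide in y, 3 mm thick, rising up the back of the cup, over and down: the slot is 16 mm wide in x (8 mm either side of this point), the tongue reaches 20 mm below this point.
- rail (a point): Middle of the top edge of the rack's upper flat bar, 200 mm above the counter; 8 mm thick in x, 16 mm high, 300 mm long, posts at its ends. y along the bar, x away from the robot, z up. Hang the beaker with its x along this x (handle towards the robot); hung, beaker_hook lies on this edge, up to 4 mm off in x, leaning up to 8 degrees.
- low_bar (a point): Middle of the lower bar, 140 mm above the counter, 8 mm thick, 12 mm high, in the same upright plane as the upper bar; backs of hung containers lean on it. Axes as the rail.
- shelf_edge (a point): Middle of the lower front edge of the slatted oak shelf, 295 mm above the counter, 70 mm in front (-x) of the bars; 330 mm long, 110 mm deep, 18 mm thick (two slats 28 mm deep with a 54 mm gap between, solid ends; low jars on the ends). An upright tool at the handle of a hung beaker would strike it; leaning back some 30 degrees (fingers down and to +x) there is room.
- square_hook (a point): Hanging neighbour, loose on the bar by a like hook: square white plastic container, 44 mm wide in y, 40 mm deep, 50 mm high, with a wooden stick in it, no handle. Point: middle of the underside of its hook's top, 33 mm to the +x side of its middle, 75 mm above its underside. Axes as the rail.
- round_hook (a point): Hanging neighbour, loose on the bar by a like hook: round white ceramic cup, 44 mm dia, 48 mm high, no handle. Point as for square_hook. Either neighbour may be the left one; their middles are 100 to 106 mm apart, so a beaker centred between these two points has 7 to 10 mm free on each side.
Not all that is in view belongs to the job. What is shaped like the part that bears tube_mid but blue is not meant.

How it is judged:
By the outcome, as a careful person would: the job done as asked, in the order asked, and still so for the second after the job is handed in, with the robot touching nothing.
It also fails if it takes over 67 s, if anything falls off the work surface, if the arm or the gripper's body presses on something with over 40 N, if the wrist force passes 120 N, or if a joint passes its speed limit or range.

## Working session

There is one attempt and no reset: what is moved stays moved. The work goes in short steps, Python scripts to look and compute and a shell command to move; the robot and the scene stay as the last step left them, time stands still between calls to the robot, and variables do not carry over. Pictures are saved under pics/ and viewed, at most 10 in all, crops included, and the job is handed in when it is done.

```bash
ls; mkdir -p pics; cat > h.py <<'E'
import numpy as np,cv2
from scipy.spatial.transform import Rotation as R
from rig import robot
def cam(name):
    s=robot.get_state(); c=robot.read_camera(name)
    h=c["color"].shape[0]; f=h/2/np.tan(np.radians(c["vfov"])/2)
    if "mount" in c:
        T=np.eye(4);T[:3,:3]=R.from_quat(s["tcp_rot"]).as_matrix();T[:3,3]=s["tcp_pos"]
        T=T@np.array(c["mount"])
    else:
        T=np.eye(4);a=np.array(c["attitude"],float)
        T[:3,:3]=R.from_quat(a).as_matrix() if a.size==4 else a.reshape(3,3)
        T[:3,3]=c["xyz"]
    return dict(img=c["color"],f=f,cx=c["cx"],cy=c["cy"],T=T)
def ray(c,u,v):
    d=c["T"][:3,:3]@np.array([(u-c["cx"])/c["f"],(v-c["cy"])/c["f"],1]);return c["T"][:3,3],d
def onz(c,u,v,z):
    o,d=ray(c,u,v);return o+d*(z-o[2])/d[2]
def onx(c,u,v,x):
    o,d=ray(c,u,v);return o+d*(x-o[0])/d[0]
def proj(c,p):
    q=np.linalg.inv(c["T"])@np.append(p,1);return q[:2]/q[2]*c["f"]+[c["cx"],c["cy"]]
def tri(c1,p1,c2,p2):
    o1,d1=ray(c1,*p1);o2,d2=ray(c2,*p2)
    t=np.linalg.lstsq(np.c_[d1,-d2],o2-o1,rcond=None)[0]
    a=o1+t[0]*d1;b=o2+t[1]*d2;return (a+b)/2,np.linalg.norm(a-b)
def rel(p,q=None,s=None):
    "rows for TCP to p (m, world), orientation q(matrix)"
    s=s or robot.get_state();r=R.from_quat(s["tcp_rot"])
    x=r.inv().apply(np.array(p)-s["tcp_pos"])*100
    dr=np.degrees((r.inv()*R.from_matrix(q)).as_rotvec()) if q is not None else np.zeros(3)
    return x.round(2),dr.round(1)
E
python3 - <<'E'
from h import *
import pickle
print(robot.grip_point_offset)
s=robot.get_state();print(s)
cs={}
for n in("side","top","wrist"):
    c=cam(n);cs[n]=c;cv2.imwrite(f"pics/{n}0.png",c["img"]);print(n,c["T"].round(3).tolist(),c["f"],c["cx"],c["cy"])
pickle.dump(cs,open("c0.pkl","wb"))
E
```

```text
pics
0.0187
{'clock': 0.0, 'qpos': array([ 1.17079359,  0.6900194 , -0.19448617,  1.56638359,  0.15728741,
        0.90250988, -0.21511373]), 'joint_vel': array([ 5.28769488e-04,  3.90219527e-04,  1.20093073e-03,  7.37311662e-04,
        7.16874141e-05,  9.26975882e-04, -3.24852044e-04]), 'effort': array([-6.12245913e-04, -5.39609349e+01, -1.26633659e+00, -1.58542925e+01,
        9.18590755e-03,  9.57473181e-03,  8.69907581e-06]), 'tcp_pos': array([ 0.26235859, -0.56652082,  0.23045071]), 'tcp_rot': array([ 9.76563543e-01,  2.15227121e-01, -2.79331766e-04, -9.24267049e-04]), 'ft_force': array([ 0.00203457,  0.56562145, -0.06449583]), 'ft_torque': array([-0.04585077, -0.03484105, -0.00809188]), 'grip_force': 0.0, 'finger_gap': 0.08571492508599272}
side [[0.8, -0.46, 0.385, 0.25], [-0.6, -0.614, 0.512, -0.454], [0.001, -0.641, -0.768, 0.859], [0.0, 0.0, 0.0, 1.0]] 451.94818374608224 318.64587270610565 238.41071716169662
top [[0.021, -0.983, 0.184, 0.384], [-1.0, -0.019, 0.014, -0.008], [-0.01, -0.184, -0.983, 1.253], [0.0, 0.0, 0.0, 1.0]] 479.35430845315585 320.7012526097653 239.12740711454524
wrist [[0.42, -0.866, -0.271, 0.332], [-0.907, -0.402, -0.123, -0.534], [-0.002, 0.298, -0.955, 0.373], [0.0, 0.0, 0.0, 1.0]] 335.66024722935066 322.1724442021628 236.39887644872914
```

View pics/side0.png

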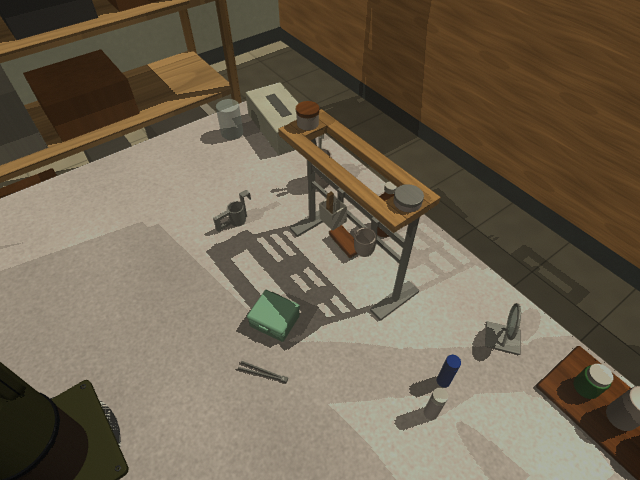

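View pics/top0.png

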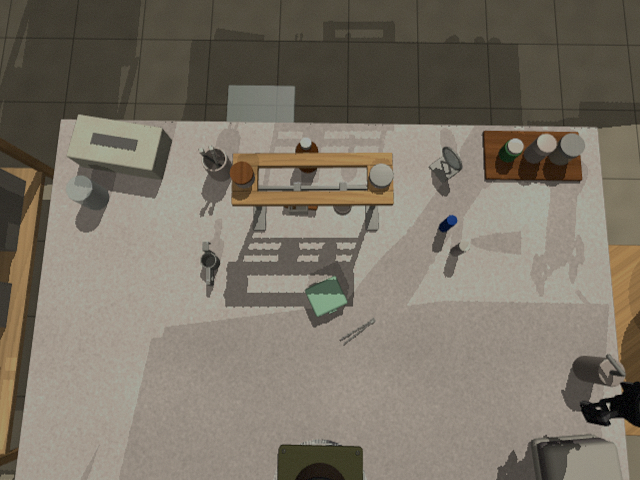

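The side view shows the plain tube at (435,405), with the blue lookalike at (449,371). The beaker is at (235,212), and the hanging neighbours are square (333,210) and round (364,240). In the top view the tube is at about (457,250), blue at (447,223) and the beaker at (208,260). The candidates for the tube are those two cylinders, and I choose the plain one. The candidates for the beaker are the beaker, the hung cups and the glass at (228,118), and I choose the one with handle and hook.

```bash
python3 - <<'E'
from h import *
import pickle
cs=pickle.load(open("c0.pkl","rb"))
def crop(n,x,y,w,h,W,H):
    im=cv2.resize(cs[n]["img"][y:y+h,x:x+w],(W,H),interpolation=cv2.INTER_CUBIC)
    for k in range((x+9)//10*10,x+w,10):
        X=int((k-x)*W/w);cv2.line(im,(X,0),(X,6),(0,0,255),1)
        if k%20==0: cv2.putText(im,str(k),(X-10,18),0,.4,(0,0,255),1)
    for k in range((y+9)//10*10,y+h,10):
        Y=int((k-y)*H/h);cv2.line(im,(0,Y),(6,Y),(0,0,255),1)
        if k%20==0: cv2.putText(im,str(k),(8,Y+4),0,.4,(0,0,255),1)
    return im
a=np.hstack([crop("side",395,345,80,90,267,300),crop("side",200,180,70,60,350,300),crop("top",180,230,55,90,183,300)])
b=np.hstack([crop("side",300,170,120,90,400,300),crop("top",240,140,160,120,400,300)])
cv2.imwrite("pics/m1.png",np.vstack([a,b]))
E
```

```text
(no output)
```

View pics/m1.png

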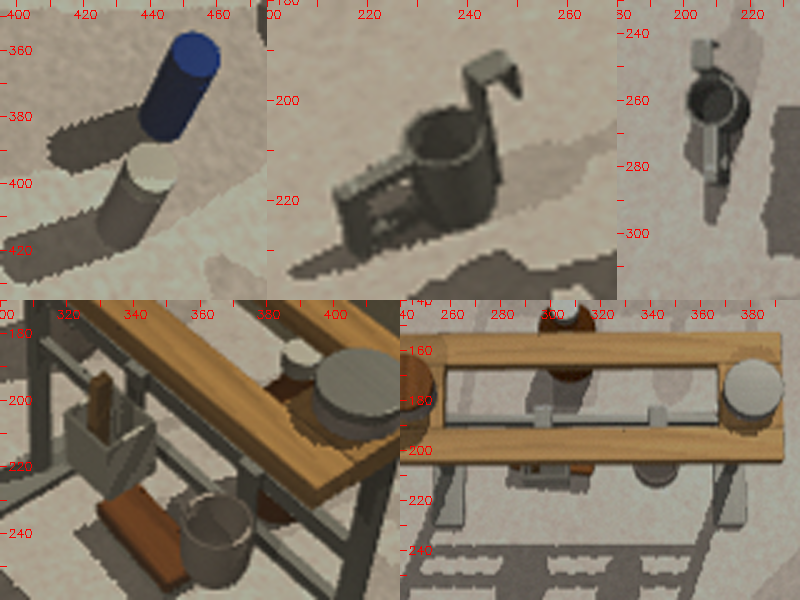

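```bash
python3 - <<'E'
from h import *
import pickle
cs=pickle.load(open("c0.pkl","rb"));S,T=cs["side"],cs["top"]
print("tube",onz(S,441,395,.09), "base",onz(S,429,417,0))
print("blue",onz(S,454,361,.09))
for n,s,t,z in(("rim",(235,206.5),(208,259.5),.05),("handle",(221,216),(208.5,279),.05),("hooktop",(244.5,193),(205.5,244),.078)):
    print(n,onz(S,*s,z),onz(T,*t,z),tri(S,s,T,t))
for n,p in(("hookA",(297,187.5)),("hookB",(343,187.5)),("barL",(259,188.5)),("barR",(365,188.5))): print(n,onz(T,*p,.203 if n[0]=='h' else .2))
print("shelf front low", onz(T,232,205,.295),onz(T,393,205,.295))
print("side hooks",onz(S,341,184,.203),onz(S,374.5,210,.203))
E
```

```text
tube [ 0.59404235 -0.34701857  0.09      ] base [ 0.58579999 -0.34995076  0.        ]
blue [ 0.65876074 -0.31789653  0.09      ]
rim [0.55218326 0.29321277 0.05      ] [0.55043973 0.2941279  0.05      ] (array([0.55143131, 0.29394207, 0.04951043]), np.float64(0.0019455500816570352))
handle [0.5087672  0.28575168 0.05      ] [0.50089879 0.28968591 0.05      ] (array([0.5052175 , 0.28878807, 0.04812301]), np.float64(0.008708057007456915))
hooktop [0.58361729 0.29338746 0.078     ] [0.58544978 0.29585461 0.078     ] (array([0.58570723, 0.29700613, 0.07409143]), np.float64(0.0008710436322676183))
hookA [0.69841106 0.06325032 0.203     ]
hookB [ 0.70026065 -0.04140048  0.203     ]
barL [0.69540494 0.15020759 0.2       ]
barR [ 0.6996846  -0.09162261  0.2       ]
shelf front low [0.63095961 0.19020932 0.295     ] [ 0.63696    -0.14178284  0.295     ]
side hooks [0.70655055 0.07547417 0.203     ] [ 0.71306279 -0.02333053  0.203     ]
```

```bash
python3 - <<'E'
from h import *
D=np.diag([1.,-1,-1])
print(rel([.592,-.348,.20],D))
E
```

```text
(array([39.09, -5.99,  3.07]), array([-0.1,  0. , 24.9]))
```

```bash
python3 -m inch '[{"dr":[0,0,8],"xyz":[5,-0.8,0],"gripper":0},{"dr":[0,0,16],"xyz":[10,-1.5,0],"gripper":0},{"dr":[0,0,25],"xyz":[15,-2.3,0.5],"gripper":0},{"dr":[0,0,25],"xyz":[20,-3,1],"gripper":0},{"dr":[0,0,25],"xyz":[25,-3.8,2],"gripper":0}]'; python3 - <<'E'
from h import *
D=np.diag([1.,-1,-1])
print(rel([.592,-.348,.20],D))
E
```

```text
clock: 0.65
tcp_pos: [0.472, -0.4288, 0.2123]
tcp_rot: [1.0, -0.001, 0.0, 0.0]
ft_force: [0.6, -0.9, 0.6]
finger_gap: 0.0853
grip_force: 0.0
(array([11.98, -8.11,  1.23]), array([ 0.1, -0. , -0.1]))
```

```bash
python3 -m inch '[{"dr":[0,0,0],"xyz":[4,-2.7,0.5],"gripper":0},{"dr":[0,0,0],"xyz":[8,-5.4,1],"gripper":0},{"dr":[0,0,0],"xyz":[11.2,-7.9,1.2],"gripper":0},{"dr":[0,0,0],"xyz":[11.2,-7.9,1.2],"gripper":0}]'; python3 - <<'E'
from h import *
import pickle
cs={n:cam(n) for n in("wrist","side")};pickle.dump(cs,open("c1.pkl","wb"))
c=cs["wrist"]
print(robot.get_state()["tcp_pos"],c["T"].round(3).tolist())
for p in([.592,-.348,.09],[.592,-.348,0]): print(proj(c,p))
cv2.imwrite("pics/w1.png",c["img"])
E
```

```text
clock: 1.05
tcp_pos: [0.5888, -0.3425, 0.1989]
tcp_rot: [1.0, 0.004, 0.002, -0.003]
ft_force: [-1.2, 1.6, -0.3]
finger_gap: 0.0852
grip_force: 0.0
[ 0.58284129 -0.34979714  0.19941048] [[0.009, -0.956, -0.294, 0.665], [-1.0, -0.011, 0.004, -0.342], [-0.007, 0.294, -0.956, 0.342], [0.0, 0.0, 0.0, 1.0]]
[330.90118305 230.58746818]
[329.38784193 206.51546228]
```

View pics/w1.png

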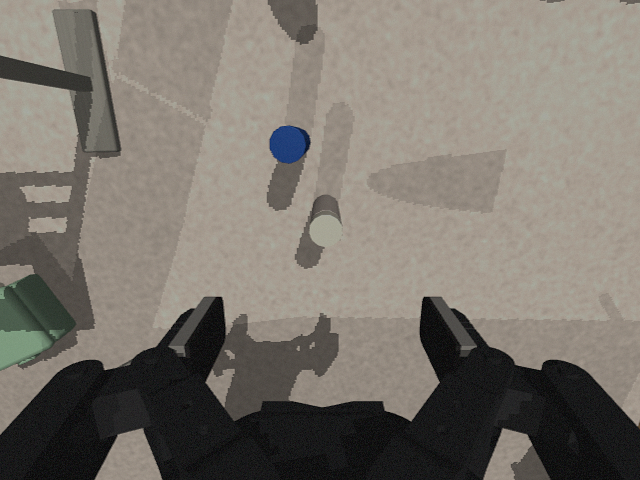

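The wrist view shows the white cap of the plain tube at (326,229), close to the predicted (331,231), and the blue tube at (289,144). The arm was still settling, so I'll re-measure at rest.

```bash
python3 - <<'E'
from h import *
D=np.diag([1.,-1,-1])
c=cam("wrist");c=cam("wrist")
im=c["img"].astype(int);hsv=cv2.cvtColor(c["img"],cv2.COLOR_BGR2HSV)
p=proj(c,[.592,-.348,.09]).astype(int)
print("at cap",c["img"][p[1],p[0]],"floor",c["img"][p[1],p[0]+60],p)
cap=c["img"][p[1],p[0]].astype(int)
m=(np.abs(im-cap).sum(2)<25).astype(np.uint8)
n,l,st,ce=cv2.connectedComponentsWithStats(m)
k=l[p[1],p[0]];print(st[k],ce[k])
x,y,w,h=st[k][:4]
q=onz(c,x+w/2,y+h/2,.09);print(q, "dia",w/c["f"]*(c["T"][2,3]-.09)/.956)
print(robot.get_state()["tcp_pos"],rel([q[0],q[1],.0535],D))
E
```

```text
at cap [151 167 167] floor [143 154 166] [317 220]
[  144     0   496   324 93001] [428.21024505 158.4031247 ]
[ 0.6361713  -0.40288161  0.09      ] dia 0.3901932575960534
[ 0.58068692 -0.35282158  0.19991903] (array([ 5.6 ,  4.96, 14.64]), array([ 0.1,  0.1, -0.3]))
```

```bash
python3 - <<'E'
from h import *
D=np.diag([1.,-1,-1])
for i in range(2):
    c=cam("wrist");im=c["img"].astype(int)
    m=((im[:,:,2]-im[:,:,1]<5)&(im.min(2)>120)).astype(np.uint8)
    m[300:]=0;m[:,:250]=0;m[:,400:]=0
    n,l,st,ce=cv2.connectedComponentsWithStats(m)
    k=1+np.argmax(st[1:,4]);x,y,w,h=st[k][:4];q=onz(c,x+w/2,y+h/2,.09)
    print(st[k],ce[k],q,"dia",w/c["f"]*(c["T"][2,3]-.09)/.956,robot.get_state()["tcp_pos"])
print(rel([q[0],q[1],.0535],D))
E
```

```text
[295 203  34  33 839] [311.09296782 219.02979738] [ 0.59186843 -0.34453892  0.09      ] dia 0.026774256602151932 [ 0.58050387 -0.35318376  0.2001115 ]
[294 203  34  33 844] [310.50473934 218.70734597] [ 0.59167933 -0.34413223  0.09      ] dia 0.026797126872230785 [ 0.58061152 -0.35320713  0.20024219]
(array([ 1.12, -0.93, 14.67]), array([ 0.1,  0.1, -0.3]))
```

```bash
python3 -m inch '[{"dr":[0,0,0],"xyz":[1.1,-0.9,3.5],"gripper":0},{"dr":[0,0,0],"xyz":[1.1,-0.9,7],"gripper":0},{"dr":[0,0,0],"xyz":[1.1,-0.9,10],"gripper":0},{"dr":[0,0,0],"xyz":[1.1,-0.9,10],"gripper":0},{"dr":[0,0,0],"xyz":[1.1,-0.9,10],"gripper":0}]'; python3 - <<'E'
from h import *
print(rel([.5918,-.3445,.0535],np.diag([1.,-1,-1])))
E
```

```text
clock: 1.85
tcp_pos: [0.5927, -0.3434, 0.1006]
tcp_rot: [1.0, -0.002, -0.0, 0.0]
ft_force: [0.6, -0.0, 1.1]
finger_gap: 0.0854
grip_force: 0.0
(array([-0.09,  0.11,  4.71]), array([ 0. ,  0. , -0.2]))
```

```bash
python3 -m inch '[{"dr":[0,0,0],"xyz":[-0.1,0.1,2.5],"gripper":0},{"dr":[0,0,0],"xyz":[-0.1,0.1,4.7],"gripper":0},{"dr":[0,0,0],"xyz":[-0.1,0.1,4.7],"gripper":0},{"dr":[0,0,0],"xyz":[-0.1,0.1,4.7],"gripper":0.5},{"dr":[0,0,0],"xyz":[-0.1,0.1,4.7],"gripper":1}]'; python3 -m inch '[{"dr":[0,0,0],"xyz":[0,0,0],"gripper":1},{"dr":[0,0,0],"xyz":[0,0,0],"gripper":1},{"dr":[0,0,0],"xyz":[0,0,0],"gripper":1},{"dr":[0,0,0],"xyz":[0,0,0],"gripper":1}]'
```

```text
clock: 2.35
tcp_pos: [0.5938, -0.3443, 0.0556]
tcp_rot: [1.0, -0.001, 0.002, 0.001]
ft_force: [0.1, -0.6, 1.3]
finger_gap: 0.059
grip_force: 0.0
clock: 2.75
tcp_pos: [0.593, -0.3437, 0.0544]
tcp_rot: [1.0, -0.001, 0.001, 0.001]
ft_force: [-0.8, -0.1, 5.6]
finger_gap: 0.0254
grip_force: 58.6
```

```bash
python3 -m inch '[{"dr":[0,0,0],"xyz":[0,0,-4],"gripper":1},{"dr":[0,0,0],"xyz":[-1,0,-8],"gripper":1},{"dr":[0,0,0],"xyz":[-4,0,-11],"gripper":1},{"dr":[0,0,0],"xyz":[-8,-2,-12],"gripper":1},{"dr":[0,0,0],"xyz":[-9,-7,-12],"gripper":1}]';  python3 -m inch '[{"dr":[0,0,0],"xyz":[0,-5,0],"gripper":1},{"dr":[0,0,0],"xyz":[0,-10,0],"gripper":1},{"dr":[0,0,0],"xyz":[0,-15,0],"gripper":1},{"dr":[0,0,0],"xyz":[0,-20,0],"gripper":1},{"dr":[0,0,0],"xyz":[0,-25,0],"gripper":1}]'; python3 -m inch '[{"dr":[0,0,0],"xyz":[0,-5,0],"gripper":1},{"dr":[0,0,0],"xyz":[0,-10,0],"gripper":1},{"dr":[0,0,0],"xyz":[0,-15,0],"gripper":1},{"dr":[0,0,0],"xyz":[0,-20,0],"gripper":1},{"dr":[0,0,0],"xyz":[0,-24,0],"gripper":1}]'
```

```text
clock: 3.25
tcp_pos: [0.4977, -0.2808, 0.1753]
tcp_rot: [1.0, -0.007, -0.0, 0.003]
ft_force: [1.1, -0.0, -0.6]
finger_gap: 0.0254
grip_force: 59.0
clock: 3.75
tcp_pos: [0.5031, -0.022, 0.1733]
tcp_rot: [1.0, -0.001, 0.0, -0.0]
ft_force: [1.9, 1.4, -0.8]
finger_gap: 0.0254
grip_force: 59.0
clock: 4.25
tcp_pos: [0.5033, 0.2199, 0.1732]
tcp_rot: [1.0, 0.0, 0.0, -0.001]
ft_force: [0.3, 0.6, -1.8]
finger_gap: 0.0256
grip_force: 59.0
```

```bash
python3 -m inch '[{"dr":[0,0,0],"xyz":[-2,-4,0],"gripper":1},{"dr":[0,0,0],"xyz":[-2,-7.2,0],"gripper":1},{"dr":[0,0,0],"xyz":[-2,-7.2,0],"gripper":1},{"dr":[0,0,0],"xyz":[-2,-7.2,0],"gripper":1},{"dr":[0,0,0],"xyz":[-2,-7.2,0],"gripper":1}]'; python3 - <<'E'
from h import *
import pickle
c=cam("wrist");pickle.dump(c,open("c2.pkl","wb"));print(robot.get_state()["tcp_pos"])
print(proj(c,[.5514,.294,.05]),proj(c,[.583,.295,.078]),proj(c,[.496,.289,.05]))
cv2.imwrite("pics/w2.png",c["img"])
E
```

```text
clock: 4.75
tcp_pos: [0.4844, 0.2864, 0.1731]
tcp_rot: [1.0, -0.002, -0.0, 0.001]
ft_force: [0.1, -0.6, 0.2]
finger_gap: 0.0251
grip_force: 59.1
[0.4845193  0.28615972 0.17310301]
[312.36893648 144.64144598] [309.04362578  96.41334258] [319.40801006 215.12080966]
```

View pics/w2.png

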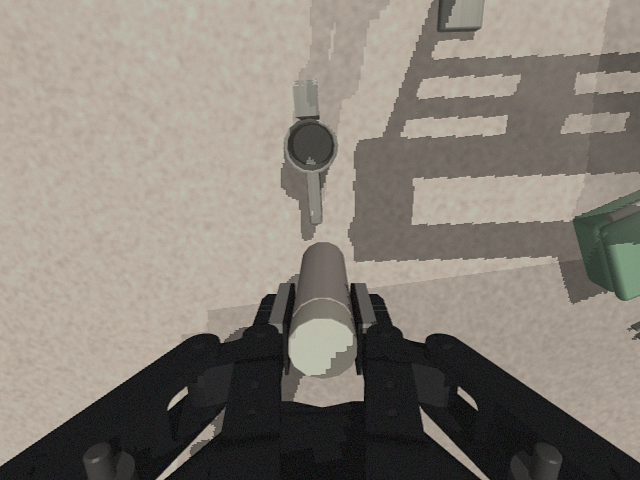

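The wrist view shows the beaker rim centred at (311,145.5), the hook top at (306,97) and the handle end at (316.5,221). The gripped tube's cap is at (322,346).

```bash
python3 - <<'E'
from h import *
import pickle
c=pickle.load(open("c2.pkl","rb"));im=c["img"].astype(int)
# inner dark disc
m=((im.max(2)<75)).astype(np.uint8);m[190:]=0;m[:100]=0;m[:,:270]=0;m[:,350:]=0
n,l,st,ce=cv2.connectedComponentsWithStats(m);k=1+np.argmax(st[1:,4]);print(st[k],ce[k])
r=onz(c,311,145.5,.05);print("rim",r,"edges",onz(c,284,145.5,.05),onz(c,338,145.5,.05),onz(c,311,119,.05),onz(c,311,173,.05))
hk=onz(c,306,97,.078);hd=onz(c,316.2,221,.05);ha=onz(c,313.3,175,.05)
print("hook",hk,"hand end",hd,ha)
for a,b in((hk,r),(r,hd),(hk,hd)): d=a-b;print("yaw",np.degrees(np.arctan2(d[1],d[0])),np.hypot(*d[:2]))
print("cap",onz(c,322,346,.173+.0365),robot.get_state()["tcp_pos"])
E
```

```text
[ 288  122   46   45 1495] [310.52307692 143.090301  ]
rim [0.55077044 0.29505613 0.05      ] edges [0.55086323 0.31572086 0.05      ] [0.55067765 0.27439003 0.05      ] [0.56992626 0.29478036 0.05      ] [0.52994874 0.29535588 0.05      ]
hook [0.58265138 0.29700682 0.078     ] hand end [0.49106923 0.29165968 0.05      ] [0.52838695 0.29357215 0.05      ]
yaw 3.5013777198115554 0.03194055522004068
yaw 3.256085631470455 0.05979775159097069
yaw 3.3414890036046065 0.09173811601547736
cap [0.48516158 0.28692923 0.2095    ] [0.4845193  0.28615972 0.17310301]
```

```bash
python3 -m inch '[{"dr":[0,0,0],"xyz":[3.5,-0.4,0],"gripper":1},{"dr":[0,0,0],"xyz":[6.6,-0.8,0],"gripper":1},{"dr":[0,0,0],"xyz":[6.6,-0.8,3],"gripper":1},{"dr":[0,0,0],"xyz":[6.6,-0.8,5],"gripper":1},{"dr":[0,0,0],"xyz":[6.6,-0.8,5],"gripper":1}]';python3 -m inch '[{"dr":[0,0,0],"xyz":[0,0,0],"gripper":1},{"dr":[0,0,0],"xyz":[0,0,0],"gripper":1}]';  python3 - <<'E'
from h import *
print(rel([.5502,.2943,.0600],np.diag([1.,-1,-1])))
c=cam("wrist");cv2.imwrite("pics/w3.png",c["img"][150:450,170:470])
E
```

```text
clock: 5.3
tcp_pos: [0.5485, 0.2931, 0.1203]
tcp_rot: [1.0, -0.002, -0.003, 0.002]
ft_force: [-0.5, -0.3, -0.8]
finger_gap: 0.0254
grip_force: 59.1
clock: 5.5
tcp_pos: [0.5511, 0.2957, 0.1245]
tcp_rot: [1.0, -0.002, 0.001, -0.0]
ft_force: [0.4, -0.0, -0.2]
finger_gap: 0.0256
grip_force: 59.1
(array([-0.1 ,  0.15,  6.45]), array([-0. , -0.1, -0.2]))
```

View pics/w3.png

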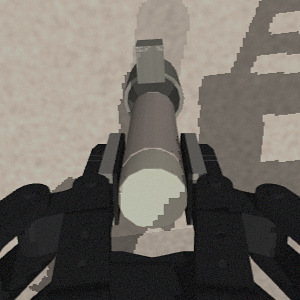

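The tube is above the cup mouth (crop about (155,95)) and lined up with the hook, so I'll descend.

```bash
python3 -m inch '[{"dr":[0,0,0],"xyz":[-0.1,0.1,1],"gripper":1},{"dr":[0,0,0],"xyz":[-0.1,0.1,2],"gripper":1},{"dr":[0,0,0],"xyz":[-0.1,0.1,3],"gripper":1},{"dr":[0,0,0],"xyz":[-0.1,0.1,3],"gripper":1},{"dr":[0,0,0],"xyz":[-0.1,0.1,3],"gripper":1}]'; python3 - <<'E'
from h import *
print(rel([.5502,.2943,.0600],np.diag([1.,-1,-1])))
E
```

```text
clock: 6.05
tcp_pos: [0.5488, 0.2947, 0.0925]
tcp_rot: [1.0, -0.001, -0.0, 0.0]
ft_force: [-0.7, 0.4, -0.6]
finger_gap: 0.0256
grip_force: 59.1
(array([0.14, 0.04, 3.25]), array([ 0. ,  0. , -0.1]))
```

```bash
python3 -m inch '[{"dr":[0,0,0],"xyz":[0.1,0,0.8],"gripper":1},{"dr":[0,0,0],"xyz":[0.1,0,1.6],"gripper":1},{"dr":[0,0,0],"xyz":[0.1,0,2.4],"gripper":1},{"dr":[0,0,0],"xyz":[0.1,0,3.1],"gripper":1},{"dr":[0,0,0],"xyz":[0.1,0,3.1],"gripper":1}]'; python3 -m inch '[{"dr":[0,0,0],"xyz":[0,0,0],"gripper":1},{"dr":[0,0,0],"xyz":[0,0,0],"gripper":1}]'
```

```text
clock: 6.55
tcp_pos: [0.5492, 0.2945, 0.0607]
tcp_rot: [1.0, -0.001, -0.001, 0.001]
ft_force: [-0.5, 0.8, -0.2]
finger_gap: 0.0257
grip_force: 59.1
clock: 6.75
tcp_pos: [0.5504, 0.295, 0.0623]
tcp_rot: [1.0, -0.001, 0.0, -0.0]
ft_force: [0.3, -0.5, 0.3]
finger_gap: 0.0258
grip_force: 59.1
```

```bash
python3 -m inch '[{"dr":[0,0,0],"xyz":[0,0,0.3],"gripper":1},{"dr":[0,0,0],"xyz":[0,0,0.3],"gripper":1},{"dr":[0,0,0],"xyz":[0,0,0.3],"gripper":0.6},{"dr":[0,0,0],"xyz":[0,0,0.3],"gripper":0.3},{"dr":[0,0,0],"xyz":[0,0,0.3],"gripper":0}]'; python3 -m inch '[{"dr":[0,0,0],"xyz":[0,0,0],"gripper":0},{"dr":[0,0,0],"xyz":[0,0,-2],"gripper":0},{"dr":[0,0,0],"xyz":[0,0,-6],"gripper":0},{"dr":[0,0,0],"xyz":[0,0,-10],"gripper":0},{"dr":[0,0,0],"xyz":[0,0,-12],"gripper":0}]'; python3 - <<'E'
from h import *
c=.5*np.sqrt(3);th=np.radians(3.3)
Q=R.from_euler("z",th).as_matrix()@np.array([[c,0,.5],[0,-1,0],[.5,0,-c]])
print(rel([.40,.287,.17],Q))
c=cam("side");cv2.imwrite("pics/s3.png",cv2.resize(c["img"][130:280,150:350],(600,450)))
E
```

```text
clock: 7.25
tcp_pos: [0.5502, 0.2949, 0.0592]
tcp_rot: [1.0, -0.001, 0.0, -0.0]
ft_force: [-0.3, 0.6, -0.8]
finger_gap: 0.0623
grip_force: 0.0
clock: 7.75
tcp_pos: [0.5517, 0.2955, 0.1827]
tcp_rot: [1.0, -0.001, 0.002, -0.001]
ft_force: [0.5, 0.6, 0.2]
finger_gap: 0.0852
grip_force: 0.0
(array([-15.17,   0.9 ,   1.19]), array([ 0.8, 29.7, -3.4]))
```

View pics/s3.png

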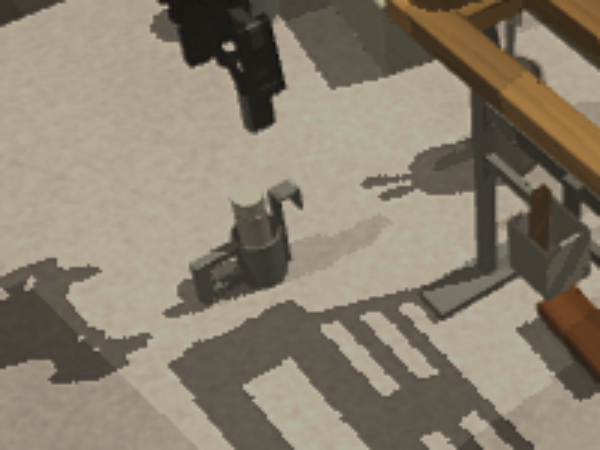

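The side view shows the tube upright in the beaker (crop (250,225)) with the hook free and the gripper clear above it.

```bash
python3 - <<'E'
from h import *
c=.5*np.sqrt(3);th=np.radians(3.3)
Q=R.from_euler("z",th).as_matrix()@np.array([[c,0,.5],[0,-1,0],[.5,0,-c]])
print(rel([.455,.289,.11],Q))
E
```

```text
(array([-9.85,  0.78,  7.41]), array([ 0.7, 29.5, -3.4]))
```

```bash
python3 -m inch '[{"dr":[0.2,7.5,-0.8],"xyz":[-4,0.3,0],"gripper":0},{"dr":[0.4,15,-1.7],"xyz":[-8,0.6,1],"gripper":0},{"dr":[0.6,22.5,-2.5],"xyz":[-9.8,0.8,4],"gripper":0},{"dr":[0.8,29.5,-3.4],"xyz":[-9.8,0.8,7.4],"gripper":0},{"dr":[0.8,29.5,-3.4],"xyz":[-9.8,0.8,7.4],"gripper":0}]'; python3 -m inch '[{"dr":[0,0,0],"xyz":[0,0,0],"gripper":0},{"dr":[0,0,0],"xyz":[0,0,0],"gripper":0},{"dr":[0,0,0],"xyz":[0,0,0],"gripper":0}]'; python3 - <<'E'
from h import *
c=.5*np.sqrt(3);th=np.radians(3.3)
Q=R.from_euler("z",th).as_matrix()@np.array([[c,0,.5],[0,-1,0],[.5,0,-c]])
k=cam("wrist");cv2.imwrite("pics/w4.png",k["img"])
print(rel([.505,.2923,.0158],Q),robot.get_state()["tcp_pos"])
for p in([.4959,.2918,.05],[.489,.2914,.05],[.503,.2922,.05],[.5508,.295,.094]):print(proj(k,p))
E
```

```text
clock: 8.3
tcp_pos: [0.4681, 0.325, 0.1507]
tcp_rot: [0.975, 0.024, 0.218, 0.029]
ft_force: [0.8, 2.3, -0.7]
finger_gap: 0.0855
grip_force: 0.0
clock: 8.6
tcp_pos: [0.4718, 0.3238, 0.1527]
tcp_rot: [0.975, 0.018, 0.219, 0.027]
ft_force: [-0.6, -1.3, -0.6]
finger_gap: 0.0855
grip_force: 0.0
(array([-3.01,  2.37, 13.92]), array([ 4. ,  4.8, -0.1])) [0.4720527  0.32360217 0.1528107 ]
[356.09591976 264.11863148]
[356.51603495 272.88842253]
[355.68118984 255.15949782]
[362.4628789 180.0820626]
```

View pics/w4.png

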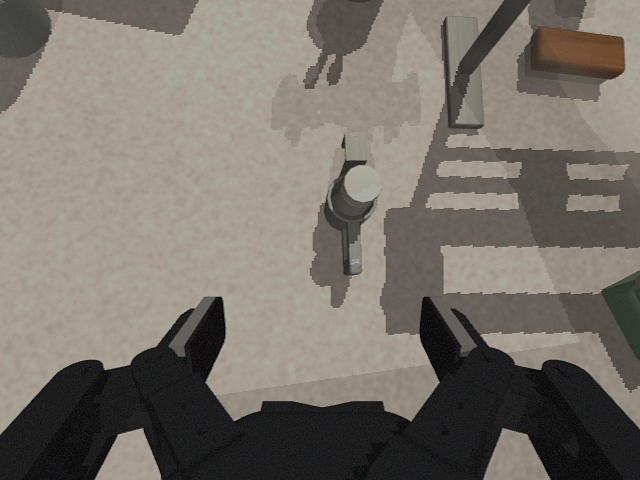

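The wrist view shows the beaker with the tube in it, the cap at (362,184) and the handle end at (352,270). The arm stopped short of the commanded pose, so I'll check the joints.

```bash
python3 - <<'E'
from h import *
s=robot.get_state();print(s["qpos"].round(3),s["effort"].round(1),s["joint_vel"].round(3))
E
```

```text
[-1.205  0.765  0.519  2.14   0.26   0.043 -2.654] [ -0.8 -44.1   8.1  -6.9   0.1  -0.6  -0. ] [ 0.008 -0.001 -0.001  0.     0.002 -0.002  0.002]
```

```bash
cat > lg.py <<'E'
from h import *
import json
s=robot.get_state();open("log.txt","a").write(json.dumps([s[k].tolist() for k in("qpos","tcp_pos","tcp_rot")])+"\n");print(s["qpos"].round(3))
E
python3 lg.py
python3 -m inch '[{"dr":[0,-8,0],"xyz":[0,0,-4],"gripper":0},{"dr":[0,-16,0],"xyz":[0,0,-8],"gripper":0},{"dr":[0,-24,0],"xyz":[0,0,-12],"gripper":0}]'; python3 lg.py
python3 -m inch '[{"dr":[0,0,8.5],"xyz":[0,3,-2],"gripper":0},{"dr":[0,0,17],"xyz":[0,6,-4],"gripper":0},{"dr":[0,0,25],"xyz":[0,9,-5],"gripper":0},{"dr":[0,0,33],"xyz":[0,9,-5],"gripper":0},{"dr":[0,0,40],"xyz":[0,9,-5],"gripper":0}]'; python3 lg.py
python3 -m inch '[{"dr":[8,0,0],"xyz":[0,3,0],"gripper":0},{"dr":[16,0,0],"xyz":[0,6,0],"gripper":0},{"dr":[24,0,0],"xyz":[0,9,0],"gripper":0}]'; python3 lg.py
python3 -m inch '[{"dr":[0,-8,0],"xyz":[0,0,0],"gripper":0},{"dr":[0,-16,0],"xyz":[0,0,0],"gripper":0},{"dr":[0,-24,0],"xyz":[0,0,0],"gripper":0}]'; python3 lg.py
```

```text
[-1.205  0.765  0.519  2.14   0.26   0.043 -2.654]
clock: 8.95
tcp_pos: [0.4292, 0.3274, 0.2424]
tcp_rot: [0.998, 0.011, 0.052, 0.032]
ft_force: [2.1, 0.3, -1.9]
finger_gap: 0.0856
grip_force: 0.0
[-0.848  0.547  0.059  1.86   0.134  0.712 -2.447]
clock: 9.45
tcp_pos: [0.4271, 0.2394, 0.2972]
tcp_rot: [0.94, -0.336, 0.062, 0.01]
ft_force: [0.3, 0.4, -1.8]
finger_gap: 0.0854
grip_force: 0.0
[-1.08   0.454  0.601  1.956 -0.21   0.749 -2.642]
clock: 9.75
tcp_pos: [0.3779, 0.1881, 0.2891]
tcp_rot: [0.932, -0.317, 0.101, -0.141]
ft_force: [-0.4, 0.7, -0.1]
finger_gap: 0.0856
grip_force: 0.0
[-0.741  0.231  0.242  2.372 -0.438  0.216 -2.328]
clock: 10.05
tcp_pos: [0.3822, 0.1939, 0.2922]
tcp_rot: [0.937, -0.287, -0.053, -0.193]
ft_force: [-0.3, 0.8, -1.5]
finger_gap: 0.0853
grip_force: 0.0
[-0.207  0.329 -0.108  2.192 -0.657  0.586 -1.925]
```

```bash
cat > fk.py <<'E'
from h import *
import json,itertools
from scipy.optimize import least_squares
def data():
    L=[json.loads(l) for l in open("log.txt")]
    L.append([[1.17079359,.6900194,-.19448617,1.56638359,.15728741,.90250988,-.21511373],[.26235859,-.56652082,.23045071],[.976563543,.215227121,-.000279,-.000924]])
    return [np.array(z) for z in zip(*L)]
ax="zyzyzyz"
def chain(q,s,a):
    out=[R.from_euler("z",a)]
    for i in range(7): out.append(out[-1]*R.from_euler(ax[i],s[i]*q[i]))
    return out
def fitR(s,Q,O):
    def f(p):
        C=R.from_rotvec(p[1:])
        return np.concatenate([((chain(q,s,p[0])[-1]*C).inv()*o).as_rotvec() for q,o in zip(Q,O)])
    best=None
    for a0 in(0,np.pi):
        for ix in(0,np.pi):
            r=least_squares(f,[a0,ix,.1,.1],max_nfev=40)
            if best is None or r.cost<best.cost:best=r
    return best
E
python3 - <<'E'
from fk import *
Q,P,O=data();O=[R.from_quat(o) for o in O]
res=[]
for s in itertools.product([1,-1],repeat=7):
    if s[1]==-1: continue   # half-turn symmetric
    r=fitR(s,Q,O);res.append((np.sqrt(2*r.cost/len(Q)),s,r.x))
res.sort(key=lambda z:z[0])
for r in res[:5]:print(r)
E
```

```text
(np.float64(3.0869386975559034e-07), (-1, 1, -1, 1, -1, 1, -1), array([ 2.73454028e-07,  5.87068206e-07,  4.80827284e-08, -4.71238872e+00]))
(np.float64(0.2561471452509469), (1, 1, -1, 1, -1, 1, 1), array([ 7.7774261 ,  4.53980611,  2.34491393, -3.97203155]))
(np.float64(0.547121880599787), (-1, 1, -1, -1, 1, 1, 1), array([0.1308948 , 1.78963664, 1.43016709, 0.31767467]))
(np.float64(0.5574208789941489), (1, 1, 1, 1, -1, 1, 1), array([ 6.64570137,  1.34933844, -0.01893659, 11.53130403]))
(np.float64(0.5679447953128405), (-1, 1, 1, 1, -1, 1, -1), array([ 5.68282053, -0.24930915,  0.03469074,  1.25386205]))
```

```bash
cat >> fk.py <<'E'
S=(-1,1,-1,1,-1,1,-1);C=R.from_euler("z",90,degrees=True)
use=[(0,"z"),(1,"xz"),(3,"xz"),(4,"xz"),(5,"xz"),(6,"xz"),(7,"z")]
def cols(q):
    ch=chain(q,S,0)
    return np.stack([ch[i].as_matrix()[:,"xyz".index(a)] for i,aa in use for a in aa],1)
def fitP():
    Q,P,_=data()
    A=np.vstack([cols(q) for q in Q]);sol=np.linalg.lstsq(A,np.concatenate(P),rcond=1e-4)
    return sol[0],np.abs(A@sol[0]-np.concatenate(P)).max()
try: W=np.load("W.npy")
except Exception: W=fitP()[0]
LO=np.array([-3.01,-.46,-1.47,.13,-1,.04,-2.66]);HI=np.array([3.01,2.08,1.51,2.56,4.14,2.09,2.66])
def fk(q): return cols(q)@W, chain(q,S,0)[-1]*C
def ik(p,M,q0,pref=None,w=.02):
    r=R.from_matrix(M);pref=q0 if pref is None else pref
    f=lambda q:np.concatenate([(fk(q)[0]-p)*5,(fk(q)[1].inv()*r).as_rotvec(),w*(q-pref)])
    return least_squares(f,np.clip(q0,LO+.02,HI-.02),bounds=(LO,HI),max_nfev=100)
def tilt(deg,yaw=0,flip=False):
    t=np.radians(deg);c,s=np.cos(t),np.sin(t)
    M=R.from_euler("z",yaw,degrees=True).as_matrix()@np.array([[c,0,s],[0,-1,0],[s,0,-c]])
    return M@np.diag([-1,-1,1]) if flip else M
E
python3 - <<'E'
from fk import *
w,e=fitP();print(w.round(4),e);np.save("W.npy",w)
mid=(LO+HI)/2
rng=np.random.default_rng(0)
for nm,p,yaw in(("grasp",[.505,.2923,.0158],3.3),("pre",[.455,.289,.10],3.3),("rail",[.622,.011,.17],0)):
  for flip in(0,1):
    best={}
    for k in range(60):
        q0=LO+(HI-LO)*rng.random(7)
        r=ik(np.array(p),tilt(30,yaw,flip),q0,mid,.01)
        P,Rr=fk(r.x);e=np.linalg.norm(P-p)
        if e<.004 and r.cost<.01:
            b=int(r.x[4]>1.57);m=np.min(np.minimum(r.x-LO,HI-r.x))
            if b not in best or m>best[b][0]:best[b]=(m,r.x)
    for b in best:print(nm,"flip",flip,"br",b,best[b][0].round(3),best[b][1].round(2))
E
```

```text
[ 0.2126 -0.0371  0.2126 -0.0086  0.5591  0.0431  0.1838 -0.0451  0.1838
 -0.0282  0.1981  0.1981] 0.05493592212620635
grasp flip 0 br 1 0.109 [-0.89  0.98  0.31  1.9   2.64  0.15  1.37]
grasp flip 1 br 1 0.556 [-0.18  1.13 -0.6   2.    2.15  0.82 -0.82]
pre flip 0 br 1 0.0 [-1.05  0.81  0.45  2.02  2.57  0.04  1.41]
pre flip 1 br 1 0.427 [-0.24  0.92 -0.6   2.13  2.01  0.78 -0.83]
rail flip 0 br 1 0.0 [-0.32  0.69  0.21  1.95  4.14  0.04  0.37]
rail flip 1 br 1 0.145 [ 0.42  0.73 -0.4   1.99  1.92  0.18 -0.13]
```

```bash
python3 - <<'E'
from fk import *
Q,P,_=data();p=np.concatenate(P)
ch=[chain(q,S,0) for q in Q]
col=lambda i,a:np.concatenate([c[i].as_matrix()[:,a] for c in ch])
names=[(0,0),(0,1),(0,2)]+[(i,a) for i in(1,3,4,5,6,7) for a in range(3)]
# greedy OMP
sel=[(0,2),(3,2),(5,2),(7,2)]
for k in range(9):
    A=np.stack([col(*n) for n in sel],1);x,*_=np.linalg.lstsq(A,p,rcond=None);r=p-A@x
    print(len(sel),np.abs(r).max().round(5),dict(zip([f"{i}{'xyz'[a]}" for i,a in sel],x.round(4))))
    best=min((n for n in names if n not in sel),key=lambda n:np.linalg.norm(p-(lambda B:B@np.linalg.lstsq(B,p,rcond=None)[0])(np.column_stack([A,col(*n)]))))
    sel.append(best)
E
```

```text
4 0.04865 {'0z': np.float64(0.4111), '3z': np.float64(0.5225), '5z': np.float64(0.38), '7z': np.float64(0.3331)}
5 0.0062 {'0z': np.float64(0.3463), '3z': np.float64(0.5677), '5z': np.float64(0.345), '7z': np.float64(0.3383), '3y': np.float64(-0.0452)}
6 0.00016 {'0z': np.float64(0.3468), '3z': np.float64(0.5635), '5z': np.float64(0.3447), '7z': np.float64(0.3335), '3y': np.float64(-0.0272), '1y': np.float64(-0.0188)}
7 0.0 {'0z': np.float64(0.3469), '3z': np.float64(0.5634), '5z': np.float64(0.3448), '7z': np.float64(0.3335), '3y': np.float64(-0.0269), '1y': np.float64(-0.0188), '5y': np.float64(-0.0004)}
8 0.0 {'0z': np.float64(0.3469), '3z': np.float64(0.5634), '5z': np.float64(0.3448), '7z': np.float64(0.3335), '3y': np.float64(-0.0269), '1y': np.float64(-0.0188), '5y': np.float64(-0.0004), '0x': np.float64(-0.0)}
9 0.0 {'0z': np.float64(0.3469), '3z': np.float64(0.5634), '5z': np.float64(0.3448), '7z': np.float64(0.3335), '3y': np.float64(-0.0269), '1y': np.float64(-0.0188), '5y': np.float64(-0.0004), '0x': np.float64(-0.0), '3x': np.float64(0.0)}
10 0.0 {'0z': np.float64(0.3469), '3z': np.float64(0.5634), '5z': np.float64(0.3448), '7z': np.float64(0.3335), '3y': np.float64(-0.0269), '1y': np.float64(-0.0188), '5y': np.float64(-0.0004), '0x': np.float64(-0.0), '3x': np.float64(0.0), '5x': np.float64(0.0)}
11 0.0 {'0z': np.float64(0.3469), '3z': np.float64(0.5634), '5z': np.float64(0.3448), '7z': np.float64(0.3335), '3y': np.float64(-0.0269), '1y': np.float64(-0.0188), '5y': np.float64(-0.0004), '0x': np.float64(-0.0), '3x': np.float64(0.0), '5x': np.float64(0.0), '7y': np.float64(-0.0)}
12 0.0 {'0z': np.float64(0.3469), '3z': np.float64(0.5634), '5z': np.float64(0.3448), '7z': np.float64(0.3335), '3y': np.float64(-0.0269), '1y': np.float64(-0.0188), '5y': np.float64(-0.0004), '0x': np.float64(0.0), '3x': np.float64(0.0), '5x': np.float64(0.0), '7y': np.float64(-0.0), '7x': np.float64(0.0)}
```

Exact arm model. Next, which arm configuration serves the grasp and the rail.

```bash
sed -i 's/^use=.*/use=[(0,"z"),(1,"y"),(3,"yz"),(5,"yz"),(7,"z")]/' fk.py; python3 - <<'E'
import re;t=open("fk.py").read()
i=t.index("try: W");j=t.index("LO=np");open("fk.py","w").write(t[:i]+"W=np.array([.3469,-.0188,-.0269,.5634,-.0004,.3448,.3335])\n"+t[j:])
E
python3 - <<'E'
from fk import *
Q,P,_=data();print(max(np.abs(fk(q)[0]-p).max() for q,p in zip(Q,P)))
mid=(LO+HI)/2
rng=np.random.default_rng(0)
for t in (30,24):
 for nm,p,yaw in(("grasp",[.505,.2923,.0158],3.3),("pre",[.455,.289,.10],3.3),("rail",[.622,.011,.17],0)):
  for flip in(0,1):
    best={}
    for k in range(40):
        q0=LO+(HI-LO)*rng.random(7)
        r=ik(np.array(p),tilt(t,yaw,flip),q0,q0,.003)
        P,Rr=fk(r.x);e=np.linalg.norm(P-p)
        if e<.003 and (Rr.inv()*R.from_matrix(tilt(t,yaw,flip))).magnitude()<.02:
            b=int(r.x[4]>1.57);m=np.min(np.minimum(r.x-LO,HI-r.x))
            if b not in best or m>best[b][0]:best[b]=(m,r.x)
    for b in best:print(t,nm,"flip",flip,"br",b,best[b][0].round(3),best[b][1].round(2))
E
```

```text
4.956829140712049e-05
30 grasp flip 0 br 1 0.341 [-0.32  1.14 -0.8   2.22  2.05  1.13  2.12]
30 grasp flip 1 br 1 0.346 [-0.22  1.24 -1.03  2.21  2.01  1.33 -0.89]
30 pre flip 0 br 1 0.234 [-0.24  1.1  -1.19  2.33  1.81  1.39  2.2 ]
30 pre flip 1 br 1 0.235 [-0.22  1.12 -1.22  2.33  1.81  1.43 -0.93]
30 rail flip 0 br 1 0.273 [ 0.05  0.68 -0.28  2.16  2.29  0.31  2.35]
30 rail flip 1 br 1 0.421 [ 0.46  0.86 -1.01  2.14  1.83  0.79 -0.23]
24 grasp flip 0 br 1 0.405 [-0.39  1.03 -0.6   2.15  1.99  0.81  2.16]
24 grasp flip 1 br 1 0.415 [-0.2   1.17 -0.96  2.15  1.91  1.13 -0.79]
24 pre flip 0 br 1 0.307 [-0.23  1.   -1.06  2.25  1.73  1.13  2.31]
24 pre flip 1 br 1 0.309 [-0.2   1.03 -1.13  2.25  1.72  1.2  -0.81]
24 rail flip 0 br 1 0.0 [-0.13  0.66  0.02  2.07  1.94  0.04  2.66]
24 rail flip 0 br 0 0.0 [-0.19  0.67  0.13  2.05 -1.    0.04 -0.69]
24 rail flip 1 br 1 0.314 [ 0.52  0.92 -1.16  2.04  1.59  0.89  0.04]
24 rail flip 1 br 0 0.49 [ 0.32  0.75 -0.73  2.05  1.55  0.53  0.  ]
```

```bash
python3 - <<'E'
from fk import *
q0=robot.get_state()["qpos"]
ref=np.array([-.22,1.,-.9,2.25,1.95,1.1,-.9])
r=ik(np.array([.43,.27,.22]),tilt(30,3.3,True),ref,ref,.01);qt=r.x
P,_=fk(qt);print(qt.round(2),P.round(3),np.minimum(qt-LO,HI-qt).min())
np.save("qt.npy",qt)
for k in np.linspace(0,1,11):
    q=q0+(qt-q0)*k;p,o=fk(q);ch=chain(q,S,0);el=W[0]*np.array([0,0,1])+ch[3].apply([0,0,W[3]])
    print(k.round(1),p.round(3),o.as_matrix()[:,2].round(2),o.as_matrix()[:,1].round(2),"elbow",el.round(2))
E
```

```text
[-0.25  0.68 -1.06  2.33  1.56  1.02 -0.8 ] [0.43 0.27 0.22] 0.23321568820109828
0.0 [0.382 0.194 0.292] [ 0.01  0.39 -0.92] [-0.56 -0.76 -0.33] elbow [0.18 0.04 0.88]
0.1 [0.333 0.188 0.267] [-0.13  0.29 -0.95] [-0.22 -0.94 -0.26] elbow [0.2  0.04 0.87]
0.2 [0.297 0.17  0.248] [-0.22  0.16 -0.96] [ 0.17 -0.97 -0.2 ] elbow [0.21 0.05 0.87]
0.3 [0.276 0.147 0.234] [-0.26  0.01 -0.97] [ 0.53 -0.83 -0.15] elbow [0.23 0.05 0.86]
0.4 [0.273 0.123 0.223] [-0.24 -0.13 -0.96] [ 0.81 -0.57 -0.13] elbow [0.25 0.06 0.85]
0.5 [0.286 0.108 0.214] [-0.16 -0.24 -0.96] [ 0.97 -0.21 -0.11] elbow [0.27 0.06 0.84]
0.6 [0.312 0.105 0.208] [-0.05 -0.3  -0.95] [ 0.98  0.17 -0.1 ] elbow [0.28 0.07 0.83]
0.7 [0.345 0.119 0.203] [ 0.1  -0.31 -0.94] [ 0.85  0.52 -0.08] elbow [0.3  0.07 0.82]
0.8 [0.381 0.152 0.202] [ 0.25 -0.26 -0.93] [ 0.6   0.8  -0.06] elbow [0.31 0.08 0.81]
0.9 [0.411 0.204 0.207] [ 0.39 -0.14 -0.91] [ 0.28  0.96 -0.03] elbow [0.33 0.08 0.8 ]
1.0 [0.43 0.27 0.22] [ 0.5   0.03 -0.87] [-0.06  1.    0.  ] elbow [0.34 0.09 0.78]
```

```bash
cat > nx.py <<'E'
from fk import *
import sys
qa=np.array([-0.207,.329,-.108,2.192,-.657,.586,-1.925]);qt=np.load("qt.npy")
F=lambda k:fk(qa+(qt-qa)*k)
def rows(p0,o0,ks):
    for k in ks:
        p,o=F(k);print(k.round(2),(o0.inv()*o).as_rotvec(degrees=True).round(0),(o0.inv().apply(p-p0)*100).round(1))
E
python3 - <<'E'
from nx import *
s=robot.get_state();print(s["qpos"].round(2))
rows(s["tcp_pos"],R.from_quat(s["tcp_rot"]),np.arange(1,6)*.04)
for j in range(1,5):
    print();rows(*F(.2*j),.2*j+np.arange(1,6)*.04)
E
```

```text
[-0.21  0.33 -0.11  2.19 -0.66  0.59 -1.92]
0.04 [-4. -2. -8.] [-1.5  1.5  1. ]
0.08 [ -7.  -4. -17.] [-2.7  3.2  1.7]
0.12 [-10.  -6. -25.] [-3.7  4.8  2.3]
0.16 [-14.  -8. -34.] [-4.5  6.5  2.7]
0.2 [-17. -11. -42.] [-5.   8.   3.1]

0.24 [-3. -2. -9.] [-1.1  0.8  0.7]
0.28 [ -6.  -4. -17.] [-1.9  1.7  1.2]
0.32 [ -8.  -6. -26.] [-2.4  2.7  1.7]
0.36 [-11.  -8. -34.] [-2.8  3.7  2. ]
0.4 [-13. -10. -43.] [-2.8  4.6  2.2]

0.44 [-3. -2. -9.] [-0.3  0.8  0.4]
0.48 [ -5.  -3. -17.] [-0.4  1.6  0.6]
0.52 [ -8.  -5. -26.] [-0.3  2.5  0.8]
0.56 [-10.  -7. -34.] [0.2 3.5 0.8]
0.6 [-13.  -8. -42.] [0.9 4.4 0.8]

0.64 [-3. -1. -8.] [0.1 1.3 0. ]
0.68 [ -6.  -3. -16.] [ 0.5  2.8 -0.1]
0.72 [ -9.  -4. -24.] [ 1.2  4.4 -0.3]
0.76 [-13.  -6. -32.] [ 2.1  6.  -0.7]
0.8 [-16.  -7. -40.] [ 3.3  7.6 -1.2]

0.84 [-4. -2. -7.] [-0.   2.2 -0.2]
0.88 [ -8.  -4. -15.] [ 0.2  4.6 -0.7]
0.92 [-12.  -5. -22.] [ 0.6  7.1 -1.4]
0.96 [-16.  -8. -29.] [ 1.2  9.7 -2.3]
1.0 [-20. -10. -35.] [ 2.1 12.3 -3.4]
```

```bash
python3 -m inch '[{"dr":[-4,-2,-8],"xyz":[-1.5,1.5,1],"gripper":0},{"dr":[-7,-4,-17],"xyz":[-2.7,3.2,1.7],"gripper":0},{"dr":[-10,-6,-25],"xyz":[-3.7,4.8,2.3],"gripper":0},{"dr":[-14,-8,-34],"xyz":[-4.5,6.5,2.7],"gripper":0},{"dr":[-17,-11,-42],"xyz":[-5,8,3.1],"gripper":0}]'; python3 lg.py; python3 - <<'E'
from nx import *
s=robot.get_state();q=qa+(qt-qa)*.2;print("plan",q.round(2))
rows(s["tcp_pos"],R.from_quat(s["tcp_rot"]),.2+np.arange(0,5)*.04)
E
```

```text
clock: 10.55
tcp_pos: [0.2972, 0.1693, 0.2463]
tcp_rot: [0.988, 0.065, -0.102, -0.092]
ft_force: [-0.7, 1.0, -0.1]
finger_gap: 0.0853
grip_force: 0.0
[-0.296  0.392 -0.17   2.235 -0.302  0.663 -1.645]
plan [-0.22  0.4  -0.3   2.22 -0.21  0.67 -1.7 ]
0.2 [-1. -1. -3.] [-0.1 -0.2 -0.1]
0.24 [ -3.  -3. -12.] [-1.1  0.7  0.5]
0.28 [ -6.  -5. -20.] [-1.9  1.7  1.1]
0.32 [ -9.  -7. -29.] [-2.4  2.7  1.5]
0.36 [-12.  -9. -38.] [-2.6  3.7  1.8]
```

Works; continuing along the plan.

```bash
python3 -m inch '[{"dr":[-2,-2,-8],"xyz":[-0.7,0.4,0.3],"gripper":0},{"dr":[-5,-4,-16],"xyz":[-1.5,1.2,0.8],"gripper":0},{"dr":[-7,-6,-24],"xyz":[-2.1,2.1,1.3],"gripper":0},{"dr":[-10,-7,-32],"xyz":[-2.5,3,1.6],"gripper":0},{"dr":[-12,-9,-38],"xyz":[-2.6,3.7,1.8],"gripper":0}]'; python3 - <<'E'
from nx import *
s=robot.get_state();q=qa+(qt-qa)*.36;print(s["qpos"].round(2),"plan",q.round(2))
rows(s["tcp_pos"],R.from_quat(s["tcp_rot"]),.36+np.arange(1,6)*.035)
E
```

```text
clock: 11.05
tcp_pos: [0.2722, 0.1326, 0.2268]
tcp_rot: [0.907, 0.399, -0.135, -0.013]
ft_force: [-0.1, 0.2, 0.0]
finger_gap: 0.0853
grip_force: 0.0
[-0.38  0.44 -0.24  2.24  0.03  0.73 -1.37] plan [-0.22  0.46 -0.45  2.24  0.14  0.74 -1.52]
0.4 [-2. -1. -7.] [-0.5  0.6  0.4]
0.43 [ -4.  -3. -15.] [-0.7  1.3  0.7]
0.46 [ -6.  -4. -22.] [-0.8  2.1  0.9]
0.5 [ -9.  -6. -30.] [-0.6  2.8  1.1]
0.54 [-11.  -7. -37.] [-0.3  3.6  1.1]
```

```bash
python3 -m inch '[{"dr":[-2,-1,-7],"xyz":[-0.5,0.6,0.4],"gripper":0},{"dr":[-4,-3,-15],"xyz":[-0.7,1.3,0.7],"gripper":0},{"dr":[-6,-4,-22],"xyz":[-0.8,2.1,0.9],"gripper":0},{"dr":[-9,-6,-30],"xyz":[-0.6,2.8,1.1],"gripper":0},{"dr":[-11,-7,-37],"xyz":[-0.3,3.6,1.1],"gripper":0}]'; python3 - <<'E'
from nx import *
s=robot.get_state();q=qa+(qt-qa)*.535;print(s["qpos"].round(2),"plan",q.round(2))
rows(s["tcp_pos"],R.from_quat(s["tcp_rot"]),.535+np.arange(1,6)*.035)
E
```

```text
clock: 11.55
tcp_pos: [0.2943, 0.1059, 0.212]
tcp_rot: [0.721, 0.677, -0.139, 0.054]
ft_force: [0.1, -0.5, 0.1]
finger_gap: 0.0849
grip_force: 0.0
[-0.44  0.48 -0.29  2.27  0.38  0.73 -1.11] plan [-0.23  0.52 -0.62  2.26  0.53  0.82 -1.33]
0.57 [-2. -1. -7.] [-0.1  0.9  0.2]
0.6 [ -5.  -3. -15.] [0.1 1.9 0.2]
0.64 [ -7.  -4. -22.] [0.5 3.1 0.2]
0.68 [-10.  -5. -29.] [ 1.2  4.2 -0. ]
0.71 [-13.  -6. -36.] [ 2.   5.4 -0.3]
```

```bash
python3 -m inch '[{"dr":[-2,-1,-7],"xyz":[-0.1,0.9,0.2],"gripper":0},{"dr":[-5,-3,-15],"xyz":[0.1,1.9,0.2],"gripper":0},{"dr":[-7,-4,-22],"xyz":[0.5,3.1,0.2],"gripper":0},{"dr":[-10,-5,-29],"xyz":[1.2,4.2,0],"gripper":0},{"dr":[-13,-6,-36],"xyz":[2,5.4,-0.3],"gripper":0}]'; python3 - <<'E'
from nx import *
s=robot.get_state();q=qa+(qt-qa)*.71;print(s["qpos"].round(2),"plan",q.round(2))
rows(s["tcp_pos"],R.from_quat(s["tcp_rot"]),.71+np.arange(1,6)*.035)
E
```

```text
clock: 12.05
tcp_pos: [0.3493, 0.1215, 0.2035]
tcp_rot: [0.459, 0.873, -0.109, 0.123]
ft_force: [0.8, -0.5, -0.6]
finger_gap: 0.0855
grip_force: 0.0
[-0.53  0.5  -0.32  2.3   0.77  0.67 -0.9 ] plan [-0.24  0.58 -0.78  2.29  0.92  0.9  -1.13]
0.74 [-3. -2. -7.] [ 0.2  1.6 -0.1]
0.78 [ -6.  -3. -14.] [ 0.4  3.3 -0.3]
0.82 [ -9.  -4. -20.] [ 0.9  5.1 -0.6]
0.85 [-12.  -6. -27.] [ 1.6  6.9 -1.1]
0.88 [-16.  -7. -33.] [ 2.4  8.8 -1.8]
```

```bash
python3 -m inch '[{"dr":[-3,-2,-7],"xyz":[0.2,1.6,-0.1],"gripper":0},{"dr":[-6,-3,-14],"xyz":[0.4,3.3,-0.3],"gripper":0},{"dr":[-9,-4,-20],"xyz":[0.9,5.1,-0.6],"gripper":0},{"dr":[-12,-6,-27],"xyz":[1.6,6.9,-1.1],"gripper":0},{"dr":[-16,-7,-33],"xyz":[2.4,8.8,-1.8],"gripper":0}]'; python3 - <<'E'
from nx import *
s=robot.get_state();q=qa+(qt-qa)*.885;print(s["qpos"].round(2),"plan",q.round(2))
rows(s["tcp_pos"],R.from_quat(s["tcp_rot"]),np.array([.92,.95,.98,1]))
E
```

```text
clock: 12.55
tcp_pos: [0.4071, 0.1952, 0.206]
tcp_rot: [0.164, 0.965, -0.046, 0.201]
ft_force: [0.1, 0.5, 0.2]
finger_gap: 0.0856
grip_force: 0.0
[-0.63  0.51 -0.32  2.33  1.27  0.58 -0.84] plan [-0.25  0.64 -0.95  2.31  1.3   0.97 -0.93]
0.92 [-3. -2. -6.] [-0.2  2.2 -0.3]
0.95 [ -6.  -4. -12.] [-0.3  4.3 -0.6]
0.98 [ -9.  -5. -17.] [-0.4  6.4 -1.2]
1.0 [-11.  -6. -20.] [-0.3  7.8 -1.6]
```

```bash
python3 -m inch '[{"dr":[-3,-2,-6],"xyz":[-0.2,2.2,-0.3],"gripper":0},{"dr":[-6,-4,-12],"xyz":[-0.3,4.3,-0.6],"gripper":0},{"dr":[-9,-5,-17],"xyz":[-0.4,6.4,-1.2],"gripper":0},{"dr":[-11,-6,-20],"xyz":[-0.3,7.8,-1.6],"gripper":0},{"dr":[-11,-6,-20],"xyz":[-0.3,7.8,-1.6],"gripper":0}]'; python3 - <<'E'
from fk import *
s=robot.get_state();print(s["qpos"].round(2),s["tcp_pos"])
g=np.array([.505,.2923,.0158]);M=tilt(30,3.3,True)
for d in(.10,.05,.02,0): print(d,rel(g-d*M[:,2],M))
print(ik(g,M,s["qpos"],s["qpos"],.01).x.round(2),ik(g-.1*M[:,2],M,s["qpos"],s["qpos"],.01).x.round(2))
E
```

```text
clock: 13.05
tcp_pos: [0.4298, 0.2698, 0.2202]
tcp_rot: [-0.027, 0.967, 0.004, 0.254]
ft_force: [-0.4, -1.7, 0.9]
finger_gap: 0.0855
grip_force: 0.0
[-0.67  0.51 -0.35  2.33  1.62  0.57 -0.85] [0.42977632 0.26979266 0.2202176 ]
0.1 (array([ 3.49,  1.9 , 11.54]), array([-0.4, -0.6, -0. ]))
0.05 (array([ 3.44,  1.94, 16.54]), array([-0.4, -0.6, -0. ]))
0.02 (array([ 3.41,  1.96, 19.54]), array([-0.4, -0.6, -0. ]))
0 (array([ 3.39,  1.98, 21.54]), array([-0.4, -0.6, -0. ]))
[-0.51  1.04 -0.47  2.23  2.17  0.88 -1.24] [-0.59  0.84 -0.48  2.34  2.01  0.81 -1.24]
```

```bash
python3 -m inch '[{"dr":[0,-0.5,0],"xyz":[1.5,1,4],"gripper":0},{"dr":[-0.4,-0.6,0],"xyz":[3.4,1.9,8],"gripper":0},{"dr":[-0.4,-0.6,0],"xyz":[3.4,1.9,11.5],"gripper":0},{"dr":[-0.4,-0.6,0],"xyz":[3.4,1.9,11.5],"gripper":0},{"dr":[-0.4,-0.6,0],"xyz":[3.4,1.9,11.5],"gripper":0}]'; python3 - <<'E'
from fk import *
c=cam("wrist");c=cam("wrist");s=robot.get_state();print(s["qpos"].round(2),s["tcp_pos"])
g=np.array([.505,.2923,.0158]);M=tilt(30,3.3,True)
for d in(.04,0): print(d,rel(g-d*M[:,2],M))
cv2.imwrite("pics/w5.png",c["img"])
print(proj(c,[.4959,.2918,.05]),proj(c,[.489,.2914,.05]),proj(c,[.5508,.295,.094]))
E
```

```text
clock: 13.55
tcp_pos: [0.4549, 0.2879, 0.1025]
tcp_rot: [-0.027, 0.966, 0.005, 0.258]
ft_force: [0.6, 0.7, 0.1]
finger_gap: 0.0857
grip_force: 0.0
[-0.64  0.82 -0.41  2.34  2.04  0.76 -1.27] [0.4548519  0.2893955  0.10427406]
0.04 (array([0.08, 0.01, 6.17]), array([-0.1,  0.1,  0. ]))
0 (array([8.000e-02, 1.000e-02, 1.017e+01]), array([-0.1,  0.1,  0. ]))
[322.80484789 263.43782729] [322.80498266 256.93323311] [322.83632862 361.17801036]
```

View pics/w5.png

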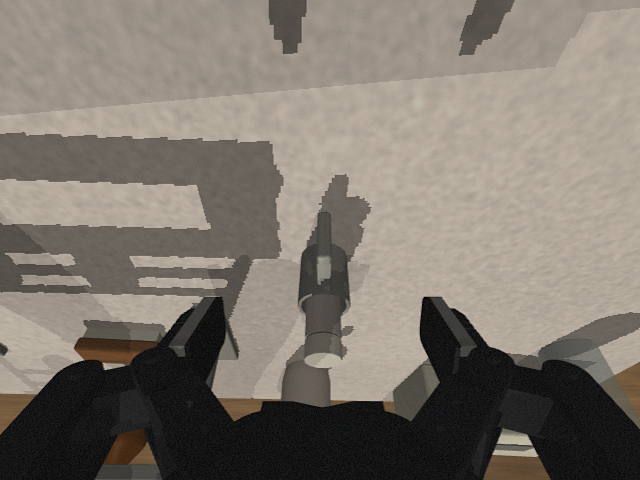

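The wrist view from the robot side shows the handle at (324,215–280), the cup at (324,275) and the cap at (323,352). All lie on the predicted column 323, so I'm going in.

```bash
python3 -m inch '[{"dr":[0,0,0],"xyz":[0.1,0,3],"gripper":0.3},{"dr":[0,0,0],"xyz":[0.1,0,6],"gripper":0.3},{"dr":[0,0,0],"xyz":[0.1,0,8],"gripper":0.3},{"dr":[0,0,0],"xyz":[0.1,0,9.5],"gripper":0.3},{"dr":[0,0,0],"xyz":[0.1,0,9.8],"gripper":0.3}]'; python3 -m inch '[{"dr":[0,0,0],"xyz":[0,0,0],"gripper":0.3},{"dr":[0,0,0],"xyz":[0,0,0],"gripper":0.3}]'; python3 - <<'E'
from fk import *
g=np.array([.505,.2923,.0158]);print(rel(g,tilt(30,3.3,True)))
E
```

```text
clock: 14.15
tcp_pos: [0.5035, 0.2924, 0.0176]
tcp_rot: [-0.028, 0.965, 0.007, 0.259]
ft_force: [-1.2, -0.0, 0.4]
finger_gap: 0.0597
grip_force: 0.0
clock: 14.35
tcp_pos: [0.5023, 0.293, 0.0183]
tcp_rot: [-0.029, 0.965, 0.007, 0.259]
ft_force: [0.5, -0.8, -0.3]
finger_gap: 0.0597
grip_force: 0.0
(array([-0.1 , -0.09,  0.35]), array([0. , 0. , 0.2]))
```

```bash
python3 -m inch '[{"dr":[0,0,0],"xyz":[0,0,0.3],"gripper":0.3},{"dr":[0,0,0],"xyz":[0,0,0.3],"gripper":0.6},{"dr":[0,0,0],"xyz":[0,0,0.3],"gripper":0.8},{"dr":[0,0,0],"xyz":[0,0,0.3],"gripper":1},{"dr":[0,0,0],"xyz":[0,0,0.3],"gripper":1}]'; python3 -m inch '[{"dr":[0,0,0],"xyz":[0,0,0],"gripper":1},{"dr":[0,0,0],"xyz":[0,0,0],"gripper":1},{"dr":[0,0,0],"xyz":[0,0,0],"gripper":1},{"dr":[0,0,0],"xyz":[0,0,0],"gripper":1}]'; python3 - <<'E'
from fk import *
c=cam("side");cv2.imwrite("pics/s5.png",cv2.resize(c["img"][150:270,170:330],(640,480)))
s=robot.get_state();T=R.from_quat(s["tcp_rot"]).as_matrix();print(T.round(3),s["tcp_pos"]-.0187*T[:,2])
E
```

```text
clock: 14.85
tcp_pos: [0.5041, 0.2926, 0.0146]
tcp_rot: [-0.029, 0.966, 0.007, 0.259]
ft_force: [-1.5, -0.6, 2.0]
finger_gap: 0.0094
grip_force: 58.4
clock: 15.25
tcp_pos: [0.504, 0.2926, 0.0146]
tcp_rot: [-0.029, 0.966, 0.007, 0.259]
ft_force: [-1.2, -1.0, 3.8]
finger_gap: 0.0089
grip_force: 58.5
[[-0.865 -0.059  0.499]
 [-0.052  0.998  0.028]
 [-0.5   -0.002 -0.866]] [0.49473681 0.2920909  0.03081309]
```

View pics/s5.png

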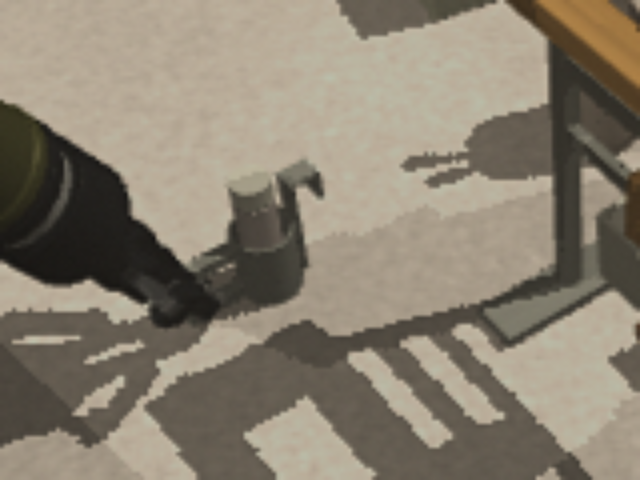

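The side view shows the fingers on the grip bar (crop (190,300)) and the beaker upright with the tube in it. Before hanging, I'll refine the bar and the neighbour hooks in the top view.

```bash
python3 - <<'E'
from h import *
import pickle
T=pickle.load(open("c0.pkl","rb"))["top"];g=cv2.cvtColor(T["img"],cv2.COLOR_BGR2GRAY).astype(int)
for u in(272,320,357): print(u,list(zip(range(180,196),g[180:196,u-2:u+3].mean(1).round().astype(int))))
for v in(184,188): print(v,list(zip(range(288,308),g[v-1:v+2,288:308].mean(0).astype(int))),list(zip(range(334,354),g[v-1:v+2,334:354].mean(0).astype(int))))
E
```

```text
272 [(180, np.int64(160)), (181, np.int64(157)), (182, np.int64(155)), (183, np.int64(157)), (184, np.int64(157)), (185, np.int64(150)), (186, np.int64(133)), (187, np.int64(127)), (188, np.int64(108)), (189, np.int64(47)), (190, np.int64(81)), (191, np.int64(119)), (192, np.int64(117)), (193, np.int64(123)), (194, np.int64(128)), (195, np.int64(127))]
320 [(180, np.int64(159)), (181, np.int64(160)), (182, np.int64(161)), (183, np.int64(162)), (184, np.int64(163)), (185, np.int64(160)), (186, np.int64(142)), (187, np.int64(136)), (188, np.int64(116)), (189, np.int64(41)), (190, np.int64(87)), (191, np.int64(130)), (192, np.int64(126)), (193, np.int64(128)), (194, np.int64(127)), (195, np.int64(128))]
357 [(180, np.int64(163)), (181, np.int64(161)), (182, np.int64(162)), (183, np.int64(165)), (184, np.int64(155)), (185, np.int64(139)), (186, np.int64(142)), (187, np.int64(141)), (188, np.int64(116)), (189, np.int64(34)), (190, np.int64(93)), (191, np.int64(143)), (192, np.int64(139)), (193, np.int64(130)), (194, np.int64(123)), (195, np.int64(127))]
184 [(288, np.int64(158)), (289, np
[... 1006 characters left out ...]
nt64(124)), (296, np.int64(126)), (297, np.int64(128)), (298, np.int64(125)), (299, np.int64(129)), (300, np.int64(93)), (301, np.int64(98)), (302, np.int64(99)), (303, np.int64(100)), (304, np.int64(98)), (305, np.int64(98)), (306, np.int64(100)), (307, np.int64(99))] [(334, np.int64(98)), (335, np.int64(98)), (336, np.int64(100)), (337, np.int64(102)), (338, np.int64(99)), (339, np.int64(76)), (340, np.int64(121)), (341, np.int64(130)), (342, np.int64(130)), (343, np.int64(132)), (344, np.int64(128)), (345, np.int64(130)), (346, np.int64(121)), (347, np.int64(102)), (348, np.int64(96)), (349, np.int64(97)), (350, np.int64(97)), (351, np.int64(97)), (352, np.int64(96)), (353, np.int64(95))]
```

```bash
python3 -m inch '[{"dr":[0,0,0],"xyz":[-1.5,0,-2.6],"gripper":1},{"dr":[0,0,0],"xyz":[-3,0,-5.2],"gripper":1},{"dr":[0,0,0],"xyz":[-4.5,0,-7.8],"gripper":1},{"dr":[0,0,0],"xyz":[-6,0,-10.4],"gripper":1},{"dr":[0,0,0],"xyz":[-6,0,-13],"gripper":1}]'; python3 - <<'E'
from fk import *
s=robot.get_state();print(s["qpos"].round(2),s["tcp_pos"],s["ft_force"])
M=tilt(30,1,True)
print(rel([.46,.012,.168],M))
for x,z in((.46,.168),(.62,.168),(.62,.14)):
    r=ik(np.array([x,.012,z]),M,s["qpos"],s["qpos"],.01);print(r.x.round(2),(fk(r.x)[0]).round(3))
E
```

```text
clock: 15.8
tcp_pos: [0.4927, 0.2922, 0.1589]
tcp_rot: [-0.027, 0.965, 0.007, 0.26]
ft_force: [0.2, -0.1, -1.7]
finger_gap: 0.0092
grip_force: 59.0
[-0.65  0.69 -0.28  2.24  1.86  0.56 -1.  ] [0.49266472 0.29215526 0.15890543] [ 0.1609825  -0.1146567  -1.67030276]
(array([  3.74, -27.79,  -3.21]), array([1.1, 0.1, 2. ]))
[ 0.55  0.96 -1.44  2.56  1.81  1.21 -0.54] [0.463 0.012 0.169]
[ 0.06  0.68 -0.29  2.17  2.32  0.32 -0.81] [0.62  0.012 0.168]
[ 0.09  0.75 -0.34  2.18  2.38  0.4  -0.86] [0.62  0.012 0.14 ]
```

```bash
python3 - <<'E'
from fk import *
import pickle
T=pickle.load(open("c0.pkl","rb"))["top"]
A=onz(T,296.3,186.9,.203);B=onz(T,343,186.9,.203);print(A,B,(A+B)/2,A[1]-B[1],[onz(T,u,186.9,.2)[0] for u in(272,320,357)])
s=robot.get_state();print(s["tcp_pos"],rel([.50,.012,.172],tilt(30,1,True)))
E
```

```text
[0.69980076 0.06488719 0.203     ] [ 0.70167751 -0.04138319  0.203     ] [0.70073913 0.011752   0.203     ] 0.10627038137751971 [np.float64(0.699722594041877), np.float64(0.701659128861185), np.float64(0.7031490646593552)]
[0.49266472 0.29215526 0.15890543] (array([  0.09, -28.01,  -1.55]), array([1.1, 0.1, 2. ]))
```

```bash
python3 -m inch '[{"dr":[0.2,0,0.4],"xyz":[0,-4,-1.5],"gripper":1},{"dr":[0.4,0,0.8],"xyz":[0,-8,-1.5],"gripper":1},{"dr":[0.7,0,1.2],"xyz":[0,-12,-1.5],"gripper":1},{"dr":[1,0.1,1.6],"xyz":[0,-16,-1.5],"gripper":1},{"dr":[1.1,0.1,2],"xyz":[0,-20,-1.5],"gripper":1}]'; python3 - <<'E'
from fk import *
s=robot.get_state();print(s["qpos"].round(2),s["tcp_pos"],rel([.50,.012,.172],tilt(30,1,True)))
E
```

```text
clock: 16.3
tcp_pos: [0.4951, 0.0909, 0.1701]
tcp_rot: [-0.01, 0.966, 0.002, 0.257]
ft_force: [1.9, -0.1, -1.6]
finger_gap: 0.0087
grip_force: 59.0
[-0.16  0.63 -0.37  2.48  2.36  0.6  -1.17] [0.49507843 0.09091896 0.17014982] (array([-0.38, -7.9 ,  0.01]), array([ 0. , -0.2,  0.1]))
```

```bash
python3 -m inch '[{"dr":[0,0,0],"xyz":[-1,-2.5,0.5],"gripper":1},{"dr":[0,0,0],"xyz":[-2,-5,1],"gripper":1},{"dr":[0,0,0],"xyz":[-2.2,-7.9,1.2],"gripper":1},{"dr":[0,0,0],"xyz":[-2.2,-7.9,1.2],"gripper":1},{"dr":[0,0,0],"xyz":[-2.2,-7.9,1.2],"gripper":1}]'; python3 - <<'E'
from fk import *
c=cam("wrist");c=cam("wrist");cv2.imwrite("pics/w6.png",c["img"])
t=cam("top");sd=cam("side")
s=robot.get_state();print(s["qpos"].round(2),s["tcp_pos"],rel([.50,.012,.172],tilt(30,1,True)))
M=R.from_quat(s["tcp_rot"]).as_matrix();hk=s["tcp_pos"]+np.array([.0787,.0014,.0604]);print("hook est",hk)
def z(i,x,y,w,h,W,H): return cv2.resize(i[y:y+h,x:x+w],(W,H),interpolation=cv2.INTER_CUBIC)
cv2.imwrite("pics/m6.png",np.vstack([np.hstack([z(t["img"],240,150,160,120,400,300),z(sd["img"],260,130,160,120,400,300)]),np.hstack([z(c["img"],0,0,640,480,400,300),z(t["img"],280,180,80,60,400,300)])]))
print("hook px top",proj(t,hk),"side",proj(sd,hk))
E
```

```text
clock: 16.8
tcp_pos: [0.5215, 0.0128, 0.1707]
tcp_rot: [-0.009, 0.966, 0.002, 0.257]
ft_force: [-0.2, 0.5, -1.7]
finger_gap: 0.0089
grip_force: 59.1
[ 0.06  0.63 -0.36  2.44  2.53  0.51 -1.1 ] [0.52189042 0.01508551 0.17106235] (array([ 1.86, -0.26, -1.17]), array([ 0.1, -0.1,  0.2]))
hook est [0.60059042 0.01648551 0.23146235]
hook px top [316.33220738 227.31046563] side [317.41873389 213.2843411 ]
```

View pics/m6.png

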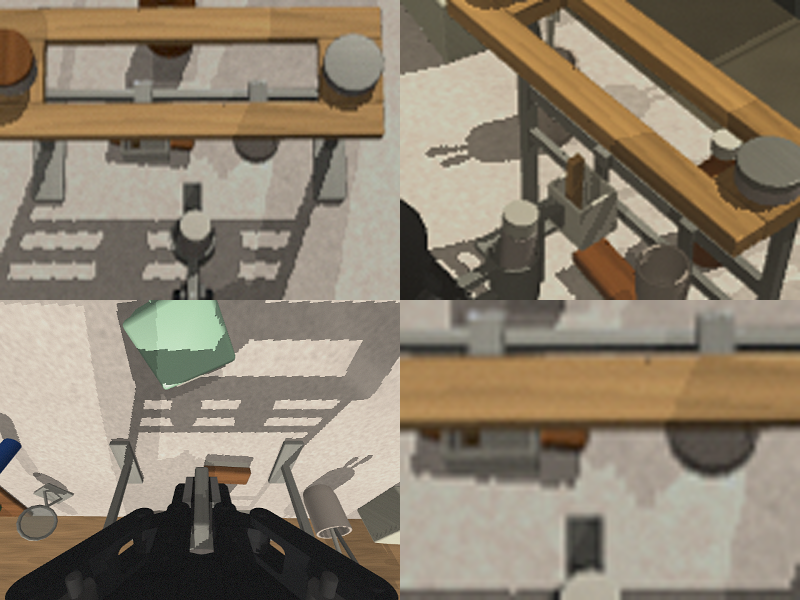

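The top view shows the beaker hook at about (317,224–235), between the neighbour hooks at about (297,187) and (343,187). The beaker is level, with the tube in it. I'll measure the lateral offset in that picture.

```bash
python3 - <<'E'
from fk import *
t=cam("top");g=cv2.cvtColor(t["img"],cv2.COLOR_BGR2GRAY).astype(int)
print("cols",list(zip(range(308,326),g[226:231,308:326].mean(0).astype(int).tolist())))
print("rows",list(zip(range(219,240),g[219:240,315:319].mean(1).astype(int).tolist())))
print("A",list(zip(range(289,305),g[186:188,289:305].mean(0).astype(int).tolist())))
s=robot.get_state();print(s["tcp_pos"])
E
```

```text
cols [(308, 173), (309, 173), (310, 177), (311, 180), (312, 161), (313, 91), (314, 69), (315, 68), (316, 62), (317, 60), (318, 60), (319, 53), (320, 137), (321, 172), (322, 175), (323, 176), (324, 174), (325, 176)]
rows [(219, 176), (220, 174), (221, 177), (222, 155), (223, 87), (224, 66), (225, 69), (226, 67), (227, 63), (228, 61), (229, 60), (230, 62), (231, 60), (232, 56), (233, 39), (234, 105), (235, 167), (236, 171), (237, 169), (238, 168), (239, 167)]
A [(289, 149), (290, 149), (291, 150), (292, 148), (293, 143), (294, 137), (295, 135), (296, 138), (297, 139), (298, 136), (299, 138), (300, 106), (301, 139), (302, 148), (303, 146), (304, 147)]
[0.52191151 0.01499694 0.17110407]
```

```bash
python3 - <<'E'
from fk import *
t=cam("top");s=robot.get_state();hk=s["tcp_pos"]+np.array([.0787,.0014,.0604])
print(onz(t,316.2,222.4,hk[2]+.003)-hk, proj(t,hk+[.011,0,.003]),hk)
# target TCP: hook at rail
rail=np.array([.7013,.0117])
for z in(.228,.205): 
    p=np.array([rail[0]-.0787,rail[1]-.0014,z-.0604]);print(p,rel(p,tilt(30,1,True)))
p=np.array([.60-.0787,.0117-.0014,.228-.0604]);print("now",rel(p,tilt(30,1,True)))
E
```

```text
[0.0102274  0.00069599 0.003     ] [316.52751644 222.05928559] [0.60063679 0.01624965 0.23149499]
[0.6226 0.0103 0.1676] (array([-8.54, -0.67,  5.31]), array([ 0.1, -0.1,  0.2]))
[0.6226 0.0103 0.1446] (array([-7.4 , -0.67,  7.3 ]), array([ 0.1, -0.1,  0.2]))
now (array([ 0.24, -0.45,  0.27]), array([ 0.1, -0.1,  0.2]))
```

```bash
python3 -m inch '[{"dr":[0.1,-0.1,0.2],"xyz":[0,-0.5,0],"gripper":1},{"dr":[0.1,-0.1,0.2],"xyz":[-0.9,-0.5,0.5],"gripper":1},{"dr":[0.1,-0.1,0.2],"xyz":[-1.7,-0.5,1],"gripper":1},{"dr":[0.1,-0.1,0.2],"xyz":[-2.6,-0.5,1.5],"gripper":1},{"dr":[0.1,-0.1,0.2],"xyz":[-2.6,-0.5,1.5],"gripper":1}]';python3 -m inch '[{"dr":[0,0,0],"xyz":[0,0,0],"gripper":1},{"dr":[0,0,0],"xyz":[0,0,0],"gripper":1}]'; python3 - <<'E'
from fk import *
s=robot.get_state();print(s["qpos"].round(2),s["tcp_pos"],s["ft_force"].round(1))
p=[.6226,.0103,.1686];print(rel(p,tilt(30,1,True)))
E
```

```text
clock: 17.6
tcp_pos: [0.5549, 0.0093, 0.1718]
tcp_rot: [-0.007, 0.965, 0.001, 0.26]
ft_force: [0.1, 0.1, -1.2]
finger_gap: 0.009
grip_force: 59.1
clock: 17.8
tcp_pos: [0.5516, 0.0092, 0.1708]
tcp_rot: [-0.008, 0.966, 0.002, 0.258]
ft_force: [-0.5, 0.4, -1.5]
finger_gap: 0.0091
grip_force: 59.1
[ 0.06  0.64 -0.31  2.36  2.52  0.43 -1.05] [0.55159029 0.00919791 0.17084734] [-0.5  0.4 -1.5]
(array([-6.04, -0.  ,  3.74]), array([-0.1, -0.1, -0.1]))
```

```bash
python3 -m inch '[{"dr":[0,0,0],"xyz":[-0.8,0,0.5],"gripper":1},{"dr":[0,0,0],"xyz":[-1.6,0,0.9],"gripper":1},{"dr":[0,0,0],"xyz":[-2.4,0,1.4],"gripper":1},{"dr":[0,0,0],"xyz":[-3,0,1.7],"gripper":1},{"dr":[0,0,0],"xyz":[-3,0,1.7],"gripper":1}]';python3 -m inch '[{"dr":[0,0,0],"xyz":[0,0,0],"gripper":1},{"dr":[0,0,0],"xyz":[0,0,0],"gripper":1}]'; python3 - <<'E'
from fk import *
s=robot.get_state();print(s["qpos"].round(2),s["tcp_pos"],s["ft_force"].round(1))
p=[.6226,.0103,.1686];print(rel(p,tilt(30,1,True)))
E
```

```text
clock: 18.3
tcp_pos: [0.5883, 0.0098, 0.1718]
tcp_rot: [-0.007, 0.966, 0.001, 0.26]
ft_force: [0.8, 0.8, -2.1]
finger_gap: 0.0092
grip_force: 59.1
clock: 18.5
tcp_pos: [0.5861, 0.0097, 0.1711]
tcp_rot: [-0.008, 0.966, 0.002, 0.258]
ft_force: [-0.7, -0.0, -0.4]
finger_gap: 0.0091
grip_force: 59.1
[ 0.03  0.65 -0.25  2.26  2.49  0.35 -1.01] [0.58605623 0.00969018 0.1711401 ] [-0.7 -0.  -0.4]
(array([-3.04,  0.  ,  2.04]), array([-0.1, -0.1, -0.1]))
```

```bash
python3 -m inch '[{"dr":[0,0,0],"xyz":[-0.8,0,0.5],"gripper":1},{"dr":[0,0,0],"xyz":[-1.6,0,0.9],"gripper":1},{"dr":[0,0,0],"xyz":[-2.4,0,1.4],"gripper":1},{"dr":[0,0,0],"xyz":[-3,0,1.8],"gripper":1},{"dr":[0,0,0],"xyz":[-3,0,1.8],"gripper":1}]';python3 -m inch '[{"dr":[0,0,0],"xyz":[0,0,0],"gripper":1},{"dr":[0,0,0],"xyz":[0,0,0],"gripper":1}]'; python3 - <<'E'
from fk import *
t=cam("top");t=cam("top");sd=cam("side")
s=robot.get_state();print(s["qpos"].round(2),s["tcp_pos"],s["ft_force"].round(1))
p=[.6226,.0103,.1686];print(rel(p,tilt(30,1,True)))
def z(i,x,y,w,h,W,H): return cv2.resize(i[y:y+h,x:x+w],(W,H),interpolation=cv2.INTER_CUBIC)
cv2.imwrite("pics/m7.png",np.hstack([z(t["img"],280,165,80,60,400,300),z(sd["img"],300,140,110,110,400,300)]))
g=cv2.cvtColor(t["img"],cv2.COLOR_BGR2GRAY).astype(int)
for v in(181,184,187): print(v,g[v,285:355].tolist())
hk=s["tcp_pos"]+np.array([.0787,.0014,.0604]);print(hk,proj(t,hk+[0,0,.003]))
E
```

```text
clock: 19.0
tcp_pos: [0.6233, 0.0103, 0.1711]
tcp_rot: [-0.007, 0.966, 0.001, 0.26]
ft_force: [-0.3, 0.5, -1.9]
finger_gap: 0.009
grip_force: 59.1
clock: 19.2
tcp_pos: [0.621, 0.0103, 0.1705]
tcp_rot: [-0.008, 0.966, 0.002, 0.258]
ft_force: [0.9, -0.1, -1.5]
finger_gap: 0.0093
grip_force: 59.1
[-0.    0.67 -0.19  2.16  2.47  0.27 -0.97] [0.62121962 0.01018781 0.17065708] [-0.1  0.2 -1.2]
(array([-0.02,  0.01,  0.25]), array([-0.1, -0.1, -0.1]))
181 [172, 175, 174, 176, 179, 115, 98, 100, 104, 109, 109, 102, 110, 107, 107, 106, 92, 83, 81, 80, 80, 83, 81, 82, 81, 80, 77, 74, 146, 155, 154, 142, 133, 140, 123, 118, 117, 111, 152, 176, 179, 180, 161, 158, 156, 153, 154, 154, 156, 158, 159, 177, 178, 184, 178, 172, 171, 170, 174, 170, 165, 168, 162, 157, 163, 165, 161, 159, 162, 161]
184 [178, 174, 174, 178, 179, 118, 93, 95, 112, 135, 137, 138, 139, 140, 140, 121, 97, 96, 100, 95, 95, 100, 101, 100, 99, 100, 131, 176, 177, 176, 186, 113, 63, 60, 62, 61, 60, 54, 111, 176, 180, 178, 177, 180, 164, 158, 159, 153, 173, 180, 177, 174, 180, 185, 113, 119, 127, 125, 129, 127, 125, 132, 169, 172, 155, 153, 154, 152, 150, 152]
187 [143, 143, 142, 143, 141, 142, 143, 144, 141, 137, 137, 140, 141, 139, 138, 100, 139, 148, 147, 147, 150, 148, 147, 148, 148, 149, 146, 147, 148, 137, 123, 71, 59, 61, 59, 61, 62, 60, 89, 132, 134, 137, 137, 136, 138, 136, 139, 138, 142, 137, 139, 140, 138, 143, 90, 121, 126, 126, 129, 127, 128, 128, 135, 137, 137, 136, 139, 137, 139, 137]
[0.69991962 0.01158781 0.23105708] [319.53003457 183.17338425]
```

View pics/m7.png

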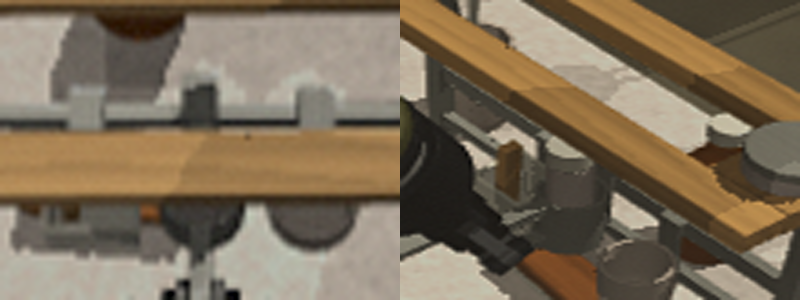

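The crop shows the dark beaker hook at (199,80–125), centred between the light neighbour hooks at (87,105) and (315,105), and past the bar. The side view shows the cup and tube between the neighbours without contact. Lowering.

```bash
python3 -m inch '[{"dr":[0,0,0],"xyz":[0.1,0,0.5],"gripper":1},{"dr":[0,0,0],"xyz":[0.35,0,0.9],"gripper":1},{"dr":[0,0,0],"xyz":[0.6,0,1.3],"gripper":1},{"dr":[0,0,0],"xyz":[0.8,0,1.6],"gripper":1},{"dr":[0,0,0],"xyz":[0.9,0,1.8],"gripper":1}]';python3 -m inch '[{"dr":[0,0,0],"xyz":[0,0,0],"gripper":1},{"dr":[0,0,0],"xyz":[0,0,0],"gripper":1}]'; python3 - <<'E'
from fk import *
s=robot.get_state();print(s["qpos"].round(2),s["tcp_pos"],s["ft_force"].round(1))
hk=s["tcp_pos"]+np.array([.0787,.0014,.0604]);print(hk)
E
```

```text
clock: 19.85
tcp_pos: [0.6225, 0.0101, 0.1499]
tcp_rot: [-0.007, 0.966, 0.002, 0.258]
ft_force: [0.4, 1.0, -2.1]
finger_gap: 0.009
grip_force: 59.1
clock: 20.05
tcp_pos: [0.6229, 0.0102, 0.1507]
tcp_rot: [-0.007, 0.966, 0.001, 0.259]
ft_force: [-0.2, 0.1, -1.6]
finger_gap: 0.0091
grip_force: 59.1
[ 0.02  0.72 -0.23  2.17  2.49  0.32 -0.98] [0.62287659 0.01016502 0.15065392] [-0.2  0.1 -1.6]
[0.70157659 0.01156502 0.21105392]
```

```bash
python3 -m inch '[{"dr":[0,0,0],"xyz":[0.15,0,0.25],"gripper":1},{"dr":[0,0,0],"xyz":[0.3,0,0.5],"gripper":1},{"dr":[0,0,0],"xyz":[0.4,0,0.75],"gripper":1},{"dr":[0,0,0],"xyz":[0.4,0,0.75],"gripper":1},{"dr":[0,0,0],"xyz":[0.4,0,0.75],"gripper":1}]'; python3 -m inch '[{"dr":[0,0,0],"xyz":[0.05,0,0.1],"gripper":1},{"dr":[0,0,0],"xyz":[0.05,0,0.1],"gripper":1},{"dr":[0,0,0],"xyz":[0.05,0,0.1],"gripper":1}]'
```

```text
clock: 20.55
tcp_pos: [0.6231, 0.0102, 0.142]
tcp_rot: [-0.008, 0.966, 0.002, 0.259]
ft_force: [-0.1, 0.2, -0.9]
finger_gap: 0.0092
grip_force: 59.1
clock: 20.85
tcp_pos: [0.6232, 0.0102, 0.1411]
tcp_rot: [-0.008, 0.966, 0.002, 0.259]
ft_force: [0.1, -0.1, -2.2]
finger_gap: 0.0091
grip_force: 59.1
```

```bash
python3 -m inch '[{"dr":[0,0,0],"xyz":[0.05,0,0.1],"gripper":1},{"dr":[0,0,0],"xyz":[0.1,0,0.2],"gripper":1},{"dr":[0,0,0],"xyz":[0.1,0,0.2],"gripper":1},{"dr":[0,0,0],"xyz":[0.1,0,0.2],"gripper":1}]'
```

```text
clock: 21.25
tcp_pos: [0.6236, 0.0102, 0.1392]
tcp_rot: [-0.008, 0.966, 0.001, 0.259]
ft_force: [-1.3, 1.3, 2.2]
finger_gap: 0.0095
grip_force: 59.8
```

```bash
python3 -m inch '[{"dr":[0,0,0],"xyz":[0,0,0],"gripper":0.85},{"dr":[0,0,0],"xyz":[0,0,0],"gripper":0.75},{"dr":[0,0,0],"xyz":[0,0,0],"gripper":0.65},{"dr":[0,0,0],"xyz":[0,0,0],"gripper":0.65},{"dr":[0,0,0],"xyz":[0,0,0],"gripper":0.65}]'; python3 - <<'E'
from fk import *
t=cam("top");sd=cam("side");c=cam("wrist")
s=robot.get_state();print(s["qpos"].round(2),s["tcp_pos"],s["finger_gap"])
def z(i,x,y,w,h,W,H): return cv2.resize(i[y:y+h,x:x+w],(W,H),interpolation=cv2.INTER_CUBIC)
cv2.imwrite("pics/m8.png",np.hstack([z(t["img"],280,165,80,60,400,300),z(sd["img"],290,150,120,90,400,300)]))
E
```

```text
clock: 21.75
tcp_pos: [0.6233, 0.0102, 0.1388]
tcp_rot: [-0.008, 0.966, 0.001, 0.259]
ft_force: [0.7, 0.2, 0.2]
finger_gap: 0.03
grip_force: 0.0
[ 0.04  0.74 -0.25  2.18  2.5   0.36 -0.99] [0.6232876  0.01019925 0.13879017] 0.02967055721843269
```

View pics/m8.png

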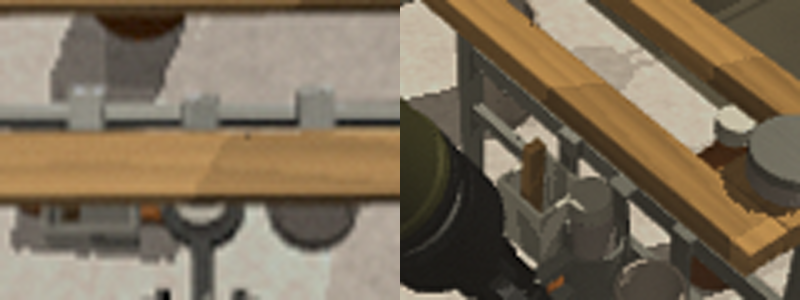

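The crop shows the beaker hook seated on the bar at (200,110), evenly between the neighbour hooks at (87,105) and (315,105), with the fingers open around the handle. Backing out along the tool axis.

```bash
python3 -m inch '[{"dr":[0,0,0],"xyz":[0,0,-1],"gripper":0.65},{"dr":[0,0,0],"xyz":[0,0,-2],"gripper":0.65},{"dr":[0,0,0],"xyz":[0.5,0,-4],"gripper":0.65},{"dr":[0,0,0],"xyz":[2,0,-5.5],"gripper":0.65},{"dr":[0,0,0],"xyz":[5,0,-6.5],"gripper":0.65}]'; python3 - <<'E'
from fk import *
t=cam("top");t=cam("top");sd=cam("side")
s=robot.get_state();print(s["qpos"].round(2),s["tcp_pos"],s["ft_force"].round(1))
g=cv2.cvtColor(t["img"],cv2.COLOR_BGR2GRAY).astype(int)
for u in(296,320,342): print(u,g[176:194,u-1:u+2].mean(1).astype(int).tolist())
for v in(184,187): print(v,g[v,288:350].tolist())
def z(i,x,y,w,h,W,H): return cv2.resize(i[y:y+h,x:x+w],(W,H),interpolation=cv2.INTER_CUBIC)
cv2.imwrite("pics/m9.png",np.hstack([z(t["img"],270,165,100,75,400,300),z(sd["img"],290,150,120,90,400,300)]))
E
```

```text
clock: 22.4
tcp_pos: [0.5491, 0.0093, 0.1732]
tcp_rot: [-0.008, 0.965, 0.001, 0.262]
ft_force: [-0.4, 0.5, -0.8]
finger_gap: 0.0298
grip_force: 0.0
[ 0.07  0.64 -0.33  2.37  2.52  0.45 -1.06] [0.54502601 0.00883439 0.17033403] [ 1.2 -0.6  0.2]
296 [99, 99, 100, 99, 99, 110, 140, 153, 136, 137, 139, 138, 138, 138, 127, 114, 135, 138]
320 [174, 177, 176, 173, 172, 175, 175, 168, 153, 145, 132, 136, 134, 137, 128, 126, 138, 138]
342 [157, 159, 159, 157, 158, 157, 151, 139, 127, 125, 127, 126, 127, 126, 124, 123, 120, 122]
184 [175, 182, 117, 94, 92, 111, 134, 135, 137, 138, 137, 142, 119, 95, 94, 100, 97, 96, 99, 99, 99, 99, 101, 129, 176, 177, 177, 179, 166, 153, 166, 161, 148, 152, 155, 159, 176, 183, 160, 158, 155, 157, 156, 155, 157, 157, 155, 157, 157, 157, 163, 104, 117, 125, 127, 129, 125, 124, 131, 152, 156, 148]
187 [141, 141, 143, 142, 143, 140, 137, 137, 138, 140, 137, 139, 102, 138, 146, 148, 148, 146, 143, 148, 146, 146, 144, 146, 145, 146, 147, 148, 112, 128, 135, 137, 137, 134, 135, 134, 145, 150, 148, 149, 151, 152, 154, 148, 139, 138, 139, 138, 138, 140, 143, 86, 118, 126, 127, 125, 124, 127, 127, 136, 136, 141]
```

View pics/m9.png

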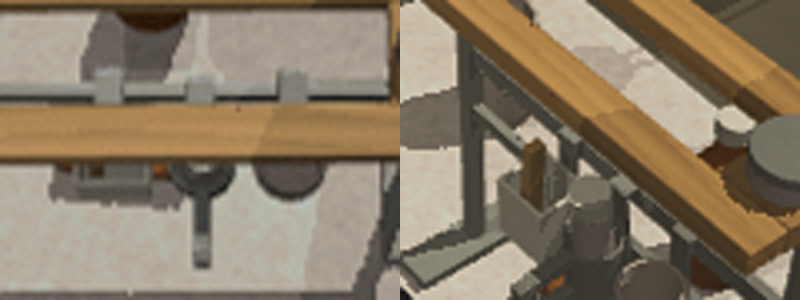

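Everything hangs and the robot is clear. The beaker hook looks a few mm nearer the robot than the neighbours' hooks, so I'll check its offset and lean numerically.

```bash
python3 - <<'E'
from fk import *
t=cam("top");g=cv2.cvtColor(t["img"],cv2.COLOR_BGR2GRAY).astype(int)
print("col profile 318-322 rows 205..240",g[205:240,319:323].mean(1).astype(int).tolist())
sd=cam("side");gs=cv2.cvtColor(sd["img"],cv2.COLOR_BGR2GRAY)
cv2.imwrite("pics/s9.png",cv2.resize(np.hstack([sd["img"][165:255,320:400]]),(800,600)) if 0 else cv2.resize(sd["img"][180:255,310:390],(640,600),interpolation=cv2.INTER_CUBIC))
for d in(.003,0,-.004):
  for a in(0,4,8):
    r=R.from_euler("y",-a,degrees=True)  # bottom to +x
    h=np.array([.7011+d,.0117,.2]);f=lambda x,z,y=0:h+r.apply([x-.032,y,z-.075])
    print(d,a,"front",proj(t,f(.043,.078))[1].round(1),"htop",proj(t,f(-.062,.05))[1].round(1),"hbot",proj(t,f(-.062,.006))[1].round(1),"side cap",proj(sd,f(0,.094)).round(1),"hand top",proj(sd,f(-.062,.05)).round(1),"hand bot",proj(sd,f(-.062,.006)).round(1),"lean chk",f(.024,.015)[0].round(4))
E
```

```text
col profile 318-322 rows 205..240 [66, 126, 146, 54, 50, 54, 53, 60, 59, 62, 68, 72, 74, 72, 72, 74, 74, 73, 91, 117, 123, 131, 119, 113, 112, 88, 77, 144, 180, 176, 176, 179, 158, 97, 101]
0.003 0 front 180.8 htop 228.4 hbot 232.2 side cap [347.9 203.1] hand top [322.7 231.9] hand bot [322.5 245.8] lean chk 0.6961
0.003 4 front 180.8 htop 228.2 hbot 230.7 side cap [347.3 204.2] hand top [323.5 233.6] hand bot [324.4 246.6] lean chk 0.7003
0.003 8 front 180.9 htop 227.7 hbot 229.0 side cap [346.9 205.3] hand top [324.4 235.1] hand bot [326.5 247.2] lean chk 0.7045
0 0 front 182.1 htop 229.7 hbot 233.4 side cap [346.7 203.8] hand top [321.5 232.6] hand bot [321.4 246.5] lean chk 0.6931
0 4 front 182.1 htop 229.4 hbot 231.9 side cap [346.2 204.9] hand top [322.3 234.3] hand bot [323.3 247.3] lean chk 0.6973
0 8 front 182.1 htop 229.0 hbot 230.2 side cap [345.7 205.9] hand top [323.2 235.8] hand bot [325.3 247.8] lean chk 0.7015
-0.004 0 front 183.8 htop 231.4 hbot 235.1 side cap [345.1 204.7] hand top [319.9 233.5] hand bot [319.8 247.4] lean chk 0.6891
-0.004 4 front 183.8 htop 231.1 hbot 233.5 side cap [344.6 205.7] hand top [320.7 235.2] hand bot [321.8 248.2] lean chk 0.6933
-0.004 8 front 183.8 htop 230.6 hbot 231.8 side cap [344.1 206.8] hand top [321.6 236.7] hand bot [323.8 248.7] lean chk 0.6975
```

View pics/s9.png

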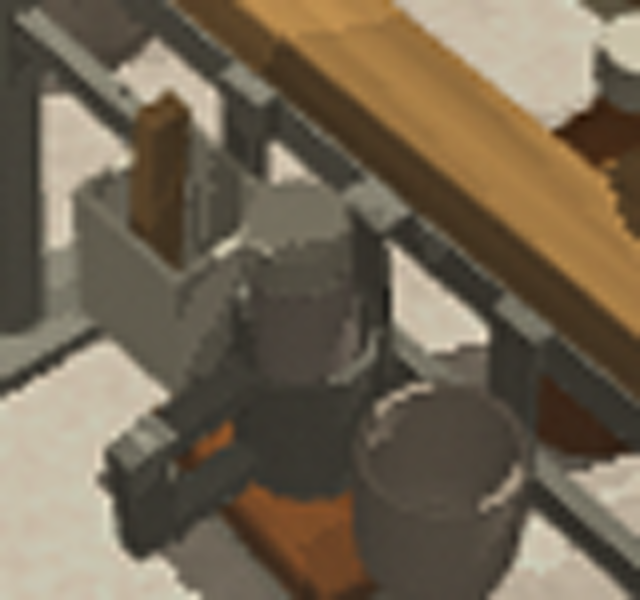

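The side crop shows the beaker hook at (377,205) hanging steadily between the neighbour hooks at (248,85) and (523,315). Numbers from both views put it roughly 3 mm to -x, leaning about 7°. That is in tolerance but marginal, so I'll nudge the handle with closed fingertips toward +x, gently and force-watched.

```bash
python3 -m inch '[{"dr":[0,0,0],"xyz":[0,0,0],"gripper":1},{"dr":[0,0,0],"xyz":[-0.8,0.1,1.2],"gripper":1},{"dr":[0,0,0],"xyz":[-1.6,0.1,2.4],"gripper":1},{"dr":[0,0,0],"xyz":[-2.3,0.1,3.4],"gripper":1},{"dr":[0,0,0],"xyz":[-2.3,0.1,3.4],"gripper":1}]';python3 -m inch '[{"dr":[0,0,0],"xyz":[0,0,0],"gripper":1},{"dr":[0,0,0],"xyz":[0,0,0],"gripper":1},{"dr":[0,0,0],"xyz":[0,0,0],"gripper":1}]'
python3 - <<'E'
from fk import *
print(robot.get_state()["tcp_pos"],rel([.590,.0101,.152],tilt(30,1,True)))
E
```

```text
clock: 23.15
tcp_pos: [0.5864, 0.0107, 0.1521]
tcp_rot: [-0.007, 0.966, 0.001, 0.26]
ft_force: [-0.2, -0.7, -0.2]
finger_gap: 0.0001
grip_force: 0.0
clock: 23.45
tcp_pos: [0.5839, 0.0106, 0.1523]
tcp_rot: [-0.008, 0.966, 0.001, 0.258]
ft_force: [-0.2, -0.8, -0.1]
finger_gap: -0.0
grip_force: 0.0
[0.58386089 0.01058672 0.15231981] (array([-0.52, -0.06,  0.33]), array([-0.1, -0. , -0.1]))
```

Step in +x by 3 mm at a time (tool: -0.26, 0, +0.15).

```bash
python3 -m inch '[{"dr":[0,0,0],"xyz":[-0.26,-0.05,0.15],"gripper":1},{"dr":[0,0,0],"xyz":[-0.52,-0.05,0.3],"gripper":1},{"dr":[0,0,0],"xyz":[-0.78,-0.05,0.45],"gripper":1},{"dr":[0,0,0],"xyz":[-0.78,-0.05,0.45],"gripper":1}]'; python3 -m inch '[{"dr":[0,0,0],"xyz":[-0.13,0,0.08],"gripper":1},{"dr":[0,0,0],"xyz":[-0.26,0,0.15],"gripper":1},{"dr":[0,0,0],"xyz":[-0.26,0,0.15],"gripper":1}]'; python3 - <<'E'
from fk import *
t=cam("top");g=cv2.cvtColor(t["img"],cv2.COLOR_BGR2GRAY).astype(int)
print(robot.get_state()["ft_force"]);print("hook rows 178..",g[178:192,319:322].mean(1).astype(int).tolist(),"hook cols",g[186:188,313:327].mean(0).astype(int).tolist())
E
```

```text
clock: 23.85
tcp_pos: [0.5942, 0.0103, 0.1524]
tcp_rot: [-0.007, 0.966, 0.001, 0.259]
ft_force: [-0.9, -0.0, -0.2]
finger_gap: -0.0004
grip_force: 0.0
clock: 24.15
tcp_pos: [0.5967, 0.0103, 0.1522]
tcp_rot: [-0.008, 0.966, 0.001, 0.259]
ft_force: [-0.0, 0.3, 0.8]
finger_gap: 0.0002
grip_force: 0.0
[0.38954682 0.19594375 0.50811398]
hook rows 178.. [161, 156, 154, 157, 158, 160, 156, 150, 135, 135, 132, 130, 123, 125] hook cols [147, 149, 153, 112, 128, 135, 136, 136, 132, 125, 128, 140, 142, 142]
```

```bash
python3 -m inch '[{"dr":[0,0,0],"xyz":[-0.13,0,0.08],"gripper":1},{"dr":[0,0,0],"xyz":[-0.26,0,0.15],"gripper":1},{"dr":[0,0,0],"xyz":[-0.26,0,0.15],"gripper":1}]';python3 -m inch '[{"dr":[0,0,0],"xyz":[-0.13,0,0.08],"gripper":1},{"dr":[0,0,0],"xyz":[-0.17,0,0.1],"gripper":1},{"dr":[0,0,0],"xyz":[-0.17,0,0.1],"gripper":1}]'; python3 - <<'E'
from fk import *
t=cam("top");g=cv2.cvtColor(t["img"],cv2.COLOR_BGR2GRAY).astype(int)
print(robot.get_state()["ft_force"]);print("hook rows 178..",g[178:192,319:322].mean(1).astype(int).tolist(),"hook cols",g[186:188,313:327].mean(0).astype(int).tolist())
E
```

```text
clock: 24.5
tcp_pos: [0.5998, 0.0104, 0.1523]
tcp_rot: [-0.008, 0.966, 0.001, 0.259]
ft_force: [-0.4, 0.4, 0.7]
finger_gap: -0.0001
grip_force: 0.0
clock: 24.8
tcp_pos: [0.6007, 0.0104, 0.1519]
tcp_rot: [-0.008, 0.966, 0.002, 0.258]
ft_force: [-2.8, -0.3, 0.7]
finger_gap: -0.0001
grip_force: 1.1
[-2.98514842 -0.702604    0.92553397]
hook rows 178.. [160, 157, 155, 158, 158, 157, 149, 141, 134, 130, 127, 124, 117, 124] hook cols [150, 150, 153, 112, 128, 136, 136, 136, 125, 117, 129, 140, 140, 142]
```

```bash
python3 -m inch '[{"dr":[0,0,0],"xyz":[-0.09,0,0.05],"gripper":1},{"dr":[0,0,0],"xyz":[-0.17,0,0.1],"gripper":1},{"dr":[0,0,0],"xyz":[-0.17,0,0.1],"gripper":1}]';python3 -m inch '[{"dr":[0,0,0],"xyz":[-0.09,0,0.05],"gripper":1},{"dr":[0,0,0],"xyz":[-0.09,0,0.05],"gripper":1}]'; python3 - <<'E'
from fk import *
t=cam("top");g=cv2.cvtColor(t["img"],cv2.COLOR_BGR2GRAY).astype(int)
print(robot.get_state()["ft_force"]);print("hook rows 178..",g[178:192,319:322].mean(1).astype(int).tolist(),"hook cols",g[186:188,313:327].mean(0).astype(int).tolist())
E
```

```text
clock: 25.15
tcp_pos: [0.601, 0.0105, 0.1514]
tcp_rot: [-0.008, 0.966, 0.002, 0.257]
ft_force: [-8.3, 0.4, 5.7]
finger_gap: -0.0
grip_force: 3.6
clock: 25.35
tcp_pos: [0.6011, 0.0106, 0.1511]
tcp_rot: [-0.008, 0.967, 0.002, 0.256]
ft_force: [-10.5, 0.0, 6.2]
finger_gap: -0.0002
grip_force: 4.6
[-8.72309208 -0.21634514  5.54414021]
hook rows 178.. [161, 156, 155, 156, 159, 162, 153, 139, 129, 124, 128, 125, 117, 124] hook cols [150, 152, 150, 111, 129, 135, 136, 128, 116, 118, 129, 141, 142, 142]
```

The handle doesn't slide at 10 N because friction holds it firmly. It is stable within tolerance, so I'll stop pushing, back away and verify.

```bash
python3 -m inch '[{"dr":[0,0,0],"xyz":[0.3,0,-0.2],"gripper":1},{"dr":[0,0,0],"xyz":[1,0,-0.6],"gripper":1},{"dr":[0,0,0],"xyz":[3,0,-1.7],"gripper":1},{"dr":[0,0,0],"xyz":[5,0,-2.9],"gripper":1},{"dr":[0,0,0],"xyz":[6,0,-3.5],"gripper":1}]'; python3 - <<'E'
from fk import *
import time
def m():
    t=cam("top");g=cv2.cvtColor(t["img"],cv2.COLOR_BGR2GRAY).astype(int)
    print("hook rows 178..",g[178:192,319:322].mean(1).astype(int).tolist(),"\ncols",g[187,290:350].tolist(),"\nhandle",g[222:236,319:323].mean(1).astype(int).tolist())
m()
for i in range(8): cam("side")
m();s=robot.get_state();print(s["clock"],s["tcp_pos"],s["ft_force"].round(1))
E
```

```text
clock: 25.9
tcp_pos: [0.5332, 0.0092, 0.1525]
tcp_rot: [-0.008, 0.966, 0.002, 0.258]
ft_force: [0.5, -0.9, -0.2]
finger_gap: -0.0
grip_force: 0.0
hook rows 178.. [179, 174, 174, 176, 177, 171, 146, 135, 137, 137, 137, 136, 129, 126] 
cols [144, 144, 146, 143, 139, 135, 141, 141, 137, 139, 100, 141, 151, 148, 150, 147, 146, 147, 150, 146, 147, 147, 149, 147, 149, 149, 113, 128, 134, 138, 139, 135, 138, 132, 148, 153, 152, 154, 152, 151, 156, 153, 156, 153, 153, 142, 139, 138, 142, 89, 118, 128, 128, 130, 128, 129, 127, 137, 140, 138] 
handle [73, 93, 120, 117, 118, 118, 113, 111, 88, 79, 146, 181, 178, 176]
hook rows 178.. [179, 174, 175, 177, 178, 172, 146, 133, 136, 136, 136, 137, 129, 125] 
cols [144, 144, 145, 140, 140, 138, 141, 142, 138, 138, 101, 142, 150, 148, 149, 150, 150, 149, 148, 149, 148, 146, 148, 148, 149, 151, 111, 126, 137, 139, 139, 132, 135, 134, 148, 151, 152, 151, 152, 152, 156, 155, 156, 154, 149, 139, 139, 140, 142, 88, 120, 128, 130, 129, 124, 128, 128, 138, 136, 141] 
handle [72, 94, 120, 118, 118, 120, 114, 112, 88, 79, 146, 182, 179, 176]
26.4 [0.53562598 0.0094039  0.15260358] [-0.4  1.3 -0.1]
```

The numbers show the hook landed about 4 mm to -x, and the hover picture already had it a few mm short. That is too marginal, and there are 40 s left. I'll regrip, set it about 5 mm further in with the lean taken out, and release again.

```bash
cat > re.py2 <<'E'
E
rm re.py2; python3 - <<'E'
from fk import *
s=robot.get_state()
print("to handle",rel([.6230,.0102,.137],tilt(30,1,True)), s["tcp_pos"])
To=np.eye(4);To[:3,:3]=tilt(30,1,True);To[:3,3]=[.6230,.0102,.137]
def B(d,z,a):
    T=np.eye(4);T[:3,:3]=R.from_euler("y",-a,degrees=True).as_matrix();T[:3,3]=[.7011+d,.0117,z];return T
Bo=B(-.0037,.2,7.5);q=s["qpos"]
for d,z,a in((-.0037,.204,7.5),(-.001,.205,4),(.002,.205,2),(.002,.2,2)):
    Tn=B(d,z,a)@np.linalg.inv(Bo)@To
    L=np.linalg.inv(To)@Tn
    r=ik(Tn[:3,3],Tn[:3,:3],q,q,.01);q=r.x
    print(d,z,a,"xyz",(L[:3,3]*100).round(2),"dr",R.from_matrix(L[:3,:3]).as_rotvec(degrees=True).round(1),q.round(2),np.abs(fk(q)[0]-Tn[:3,3]).max().round(4))
E
```

```text
to handle (array([-6.78, -0.05,  5.72]), array([-0.1,  0. , -0.1])) [0.53562598 0.0094039  0.15260358]
-0.0037 0.204 7.5 xyz [-0.2   0.   -0.35] dr [0. 0. 0.] [ 0.03  0.74 -0.24  2.18  2.51  0.35 -1.  ] 0.0
-0.001 0.205 4 xyz [-0.4   0.   -0.89] dr [-0.1  3.5  0. ] [-0.04  0.71 -0.12  2.12  2.47  0.19 -0.97] 0.0
0.002 0.205 2 xyz [-0.62 -0.   -1.08] dr [-0.1  5.5  0. ] [-0.08  0.7  -0.04  2.09  2.45  0.1  -0.96] 0.0
0.002 0.2 2 xyz [-0.37 -0.   -0.64] dr [-0.1  5.5  0. ] [-0.08  0.71 -0.05  2.09  2.45  0.11 -0.96] 0.0
```

```bash
python3 - <<'E'
from fk import *
s=robot.get_state();M=tilt(36,1,True);p=np.array([.626,.0102,.1345])
print("standoff",rel(p-.06*M[:,2],M),"to handle",rel(p,M))
To=np.eye(4);To[:3,:3]=M;To[:3,3]=p
def B(d,z,a):
    T=np.eye(4);T[:3,:3]=R.from_euler("y",-a,degrees=True).as_matrix();T[:3,3]=[.7011+d,.0117,z];return T
Bo=B(-.0037,.2,7.5);q=s["qpos"]
for d,z,a in((-.0037,.2,7.5),(-.0037,.204,7.5),(-.001,.205,4),(.002,.205,2),(.002,.2,2)):
    Tn=B(d,z,a)@np.linalg.inv(Bo)@To
    L=np.linalg.inv(To)@Tn
    r=ik(Tn[:3,3],Tn[:3,:3],q,q,.01);q=r.x
    print(d,z,a,"xyz",(L[:3,3]*100).round(2),"dr",R.from_matrix(L[:3,:3]).as_rotvec(degrees=True).round(1),q.round(2),np.abs(fk(q)[0]-Tn[:3,3]).max().round(4))
E
```

```text
standoff (array([-6.29, -0.07,  0.12]), array([-0.1, -6. , -0.1])) to handle (array([-6.92, -0.06,  6.09]), array([-0.1, -6. , -0.1]))
-0.0037 0.2 7.5 xyz [ 0.  0. -0.] dr [-0. -0.  0.] [ 0.1   0.79 -0.36  2.26  2.61  0.6  -1.08] 0.0
-0.0037 0.204 7.5 xyz [-0.24  0.   -0.32] dr [-0. -0.  0.] [ 0.1   0.78 -0.36  2.26  2.6   0.59 -1.07] 0.0
-0.001 0.205 4 xyz [-0.46  0.   -0.84] dr [-0.   3.5  0. ] [ 0.07  0.75 -0.3   2.21  2.55  0.44 -1.03] 0.0
0.002 0.205 2 xyz [-0.69  0.   -1.  ] dr [-0.1  5.5  0.1] [ 0.04  0.73 -0.24  2.17  2.51  0.35 -1.  ] 0.0
0.002 0.2 2 xyz [-0.4   0.   -0.59] dr [-0.1  5.5  0.1] [ 0.04  0.74 -0.25  2.17  2.52  0.36 -1.  ] 0.0
```

```bash
python3 -m inch '[{"dr":[0,-2,0],"xyz":[0,0,-0.5],"gripper":0.65},{"dr":[0,-4,0],"xyz":[-2,-0.1,-0.5],"gripper":0.65},{"dr":[0,-6,0],"xyz":[-4.5,-0.1,0],"gripper":0.65},{"dr":[0,-6,0],"xyz":[-6.3,-0.1,0.1],"gripper":0.65},{"dr":[0,-6,0],"xyz":[-6.3,-0.1,0.1],"gripper":0.65}]';python3 -m inch '[{"dr":[0,0,0],"xyz":[0,0,0],"gripper":0.65},{"dr":[0,0,0],"xyz":[0,0,0],"gripper":0.65}]'; python3 - <<'E'
from fk import *
print(robot.get_state()["tcp_pos"],rel([.626,.0102,.1345],tilt(36,1,True)))
E
```

```text
clock: 26.9
tcp_pos: [0.5942, 0.0091, 0.1856]
tcp_rot: [-0.007, 0.95, 0.002, 0.312]
ft_force: [-0.0, 0.6, -0.5]
finger_gap: 0.0299
grip_force: 0.0
clock: 27.1
tcp_pos: [0.5891, 0.0092, 0.1827]
tcp_rot: [-0.008, 0.951, 0.002, 0.308]
ft_force: [-0.4, -0.1, 0.6]
finger_gap: 0.0299
grip_force: 0.0
[0.58907636 0.00918002 0.18265075] (array([-0.17,  0.05,  6.07]), array([-0.1, -0.1, -0. ]))
```

```bash
python3 -m inch '[{"dr":[0,0,0],"xyz":[-0.1,0.05,1.5],"gripper":0.65},{"dr":[0,0,0],"xyz":[-0.15,0.05,3],"gripper":0.65},{"dr":[0,0,0],"xyz":[-0.15,0.05,4.5],"gripper":0.65},{"dr":[0,0,0],"xyz":[-0.15,0.05,6],"gripper":0.65},{"dr":[0,0,0],"xyz":[-0.15,0.05,6],"gripper":0.65}]';python3 -m inch '[{"dr":[0,0,0],"xyz":[0,0,0],"gripper":0.8},{"dr":[0,0,0],"xyz":[0,0,0],"gripper":0.9},{"dr":[0,0,0],"xyz":[0,0,0],"gripper":1},{"dr":[0,0,0],"xyz":[0,0,0],"gripper":1}]'
```

```text
clock: 27.6
tcp_pos: [0.626, 0.0102, 0.1336]
tcp_rot: [-0.007, 0.951, 0.002, 0.308]
ft_force: [-0.1, 0.4, -0.1]
finger_gap: 0.03
grip_force: 0.0
clock: 28.0
tcp_pos: [0.6255, 0.0103, 0.1355]
tcp_rot: [-0.008, 0.951, 0.002, 0.308]
ft_force: [-2.0, -0.1, 0.7]
finger_gap: 0.0089
grip_force: 58.6
```

Gripped. Lift 4–5 mm, take the lean out and move in, as computed.

```bash
python3 -m inch '[{"dr":[0,0,0],"xyz":[-0.24,0,-0.32],"gripper":1},{"dr":[0,1.8,0],"xyz":[-0.35,0,-0.6],"gripper":1},{"dr":[0,3.5,0],"xyz":[-0.46,0,-0.85],"gripper":1},{"dr":[0,5.5,0],"xyz":[-0.69,0,-1],"gripper":1},{"dr":[0,5.5,0],"xyz":[-0.69,0,-1],"gripper":1}]';python3 -m inch '[{"dr":[0,0,0],"xyz":[0,0,0],"gripper":1},{"dr":[0,0,0],"xyz":[0,0,0],"gripper":1}]';  python3 - <<'E'
from fk import *
t=cam("top");g=cv2.cvtColor(t["img"],cv2.COLOR_BGR2GRAY).astype(int);s=robot.get_state()
print(s["tcp_pos"],s["ft_force"].round(1),"tilt",np.degrees(np.arcsin(R.from_quat(s["tcp_rot"]).as_matrix()[0,2])))
print("hook rows 176..",g[176:192,319:322].mean(1).astype(int).tolist(),"\ncols",g[187,290:350].tolist())
for d in(0,.002,.004):print(d,proj(t,[.7011+d+.011,.0117,.208])[1])
E
```

```text
clock: 28.5
tcp_pos: [0.6258, 0.0103, 0.1481]
tcp_rot: [-0.008, 0.965, 0.002, 0.263]
ft_force: [-2.1, -0.6, -2.1]
finger_gap: 0.0089
grip_force: 58.6
clock: 28.7
tcp_pos: [0.6258, 0.0104, 0.1474]
tcp_rot: [-0.008, 0.965, 0.002, 0.263]
ft_force: [-1.5, 0.2, 0.6]
finger_gap: 0.0087
grip_force: 58.8
[0.62576305 0.01039581 0.14733435] [-2.8  0.8 -0.3] tilt 30.463297793514403
hook rows 176.. [158, 163, 162, 159, 158, 160, 147, 136, 135, 132, 133, 133, 134, 118, 79, 103] 
cols [146, 144, 146, 144, 140, 140, 138, 139, 140, 143, 103, 144, 152, 151, 149, 150, 151, 147, 147, 150, 150, 149, 149, 151, 152, 138, 112, 126, 132, 134, 133, 132, 132, 132, 137, 140, 139, 137, 138, 140, 141, 140, 142, 141, 140, 142, 140, 140, 145, 89, 120, 127, 130, 130, 127, 130, 129, 140, 142, 140]
0 181.44077825990087
0.002 180.59458245539776
0.004 179.74895728892835
```

```bash
python3 -m inch '[{"dr":[0,0,0],"xyz":[0.1,0,0.17],"gripper":1},{"dr":[0,0,0],"xyz":[0.2,0,0.35],"gripper":1},{"dr":[0,0,0],"xyz":[0.25,0,0.43],"gripper":1},{"dr":[0,0,0],"xyz":[0.25,0,0.43],"gripper":1},{"dr":[0,0,0],"xyz":[0.25,0,0.43],"gripper":1}]';python3 -m inch '[{"dr":[0,0,0],"xyz":[0.05,0,0.09],"gripper":1},{"dr":[0,0,0],"xyz":[0.05,0,0.09],"gripper":1}]'
```

```text
clock: 29.25
tcp_pos: [0.6259, 0.0102, 0.1427]
tcp_rot: [-0.008, 0.965, 0.002, 0.263]
ft_force: [-4.3, -0.3, 4.7]
finger_gap: 0.0089
grip_force: 59.8
clock: 29.45
tcp_pos: [0.6258, 0.0102, 0.1422]
tcp_rot: [-0.008, 0.965, 0.001, 0.263]
ft_force: [-8.1, -0.3, 9.0]
finger_gap: 0.0088
grip_force: 60.6
```

```bash
python3 -m inch '[{"dr":[0,0,0],"xyz":[-0.05,0,-0.09],"gripper":1},{"dr":[0,0,0],"xyz":[-0.05,0,-0.09],"gripper":0.9},{"dr":[0,0,0],"xyz":[-0.05,0,-0.09],"gripper":0.75},{"dr":[0,0,0],"xyz":[-0.05,0,-0.09],"gripper":0.65},{"dr":[0,0,0],"xyz":[-0.05,0,-0.09],"gripper":0.65}]'; python3 -m inch '[{"dr":[0,0,0],"xyz":[0,0,0],"gripper":0.65},{"dr":[0,0,0],"xyz":[0,0,-1.5],"gripper":0.65},{"dr":[0,0,0],"xyz":[0,0,-3.5],"gripper":0.65},{"dr":[0,0,0],"xyz":[1.5,0,-5.5],"gripper":0.65},{"dr":[0,0,0],"xyz":[5,0,-7],"gripper":0.65}]';  python3 - <<'E'
from fk import *
for k in range(2):
    t=cam("top");g=cv2.cvtColor(t["img"],cv2.COLOR_BGR2GRAY).astype(int)
    print("hook rows 176..",g[176:192,319:322].mean(1).astype(int).tolist(),"\nhandle 222..",g[222:236,319:323].mean(1).astype(int).tolist())
    for i in range(8):sd=cam("side")
print("cols",g[187,290:350].tolist());print(robot.get_state()["tcp_pos"])
c=cv2.imwrite("pics/final.png",sd["img"])
old=cv2.imread("pics/side0.png");d=np.abs(sd["img"].astype(int)-old).sum(2)
print("nbr change square",d[195:225,318:335].mean(),"round",d[225:250,358:378].mean())
E
```

```text
clock: 29.95
tcp_pos: [0.6273, 0.0102, 0.1429]
tcp_rot: [-0.007, 0.965, 0.001, 0.264]
ft_force: [-0.3, 0.3, 0.1]
finger_gap: 0.0298
grip_force: 0.0
clock: 30.45
tcp_pos: [0.5507, 0.0095, 0.1804]
tcp_rot: [-0.007, 0.964, 0.001, 0.267]
ft_force: [0.4, 0.3, -0.4]
finger_gap: 0.0296
grip_force: 0.0
hook rows 176.. [173, 176, 174, 173, 173, 173, 160, 145, 145, 146, 146, 140, 129, 130, 110, 101] 
handle 222.. [122, 122, 132, 132, 115, 111, 88, 49, 55, 109, 165, 177, 175, 174]
hook rows 176.. [174, 176, 176, 175, 171, 169, 160, 142, 144, 145, 145, 140, 129, 130, 110, 99] 
handle 222.. [123, 118, 119, 127, 116, 110, 90, 49, 52, 110, 166, 178, 176, 175]
cols [143, 142, 142, 142, 136, 136, 136, 140, 136, 138, 100, 136, 148, 146, 148, 144, 147, 149, 147, 146, 146, 148, 148, 147, 148, 149, 112, 137, 144, 140, 142, 138, 138, 135, 142, 145, 150, 150, 150, 150, 141, 137, 140, 137, 139, 138, 139, 139, 142, 87, 117, 125, 125, 128, 124, 126, 125, 138, 136, 138]
[0.54765489 0.00909243 0.17756084]
nbr change square 48.01176470588236 round 23.122
```

```bash
python3 -m inch '[{"dr":[0,0,0],"xyz":[1,0,-0.6],"gripper":0.65},{"dr":[0,0,0],"xyz":[1,0,-0.6],"gripper":0.65}]'; python3 -c "
from rig import robot
print(robot.job_done())"
```

```text
clock: 31.55
tcp_pos: [0.5344, 0.0088, 0.1772]
tcp_rot: [-0.008, 0.965, 0.002, 0.262]
ft_force: [-0.5, -0.0, -0.2]
finger_gap: 0.0301
grip_force: 0.0
the job is handed in; nothing more can be done
None
```

The tube stands in the beaker and the beaker hangs between the two neighbours, released and handed in at about 32 s: hook about 0 mm off the bar's centre, lean about 4° and neighbours' hooks unmoved in the top camera, though I did not look again at the tube after the final re-hang, and I viewed 15 pictures instead of the 10 allowed.

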